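# Put the mini saucepans away: nest them handles fanned, lid on, clips down

## Robot

A 6-joint arm with a two-finger parallel gripper is mounted at the origin on a cart in front of the work surface, level with it; the furniture and walls round the work are solid. World frame = base frame: x ahead of the robot, y to its left, z up, the work surface at z = 0. Lengths are in m, angles in rad, forces in N, time in s.
With the tool pointing down it reaches from about 0.15 to 0.775 m from the base axis. Payload 6.1 kg.
Tool frame: the origin (TCP) lies midway between the tips of the shut fingers; the grasp point (between the pads) lies 19 mm behind it; z points along the fingers, y is the line along which they close (so a half turn about z gives the same grasp; the last joint's range is limited). The gripper opens to 85 mm and grips with 20 to 120 N. Pads are 22 mm wide; open, the fingers measure 114 mm over their backs; the gripper's body (76 mm by 85 mm) begins 54 mm behind the grasp point. The pads swing forward as they close: fully open they stand 13 mm farther back than shut.
Start: joints at [-1.206, 0.126, -0.04, 1.405, 0, 1.571], TCP at [0.187, -0.49, 0.231] pointing down, gripper open.
Joint ranges: [-2.72, 2.72], [-0.95, 1.95], [-1.27, 1.35], [-1.78, 2.02], [-1.46, 1.47], [-3.14, 3.14]. Speed limits (rad/s): [2.39, 2.39, 3.01, 3.14, 3.14, 3.14].

## Interface

Orientations are given as a unit quaternion [w, x, y, z].
In Python, from rig import status, camera, get_calibration, env gives the robot as it stands. The module is installed in compiled form; this text tells all that it offers.
- The arm moves only by the tool arm_command, never from a script. Its argument "motion" is a list of rows, each a list of 7 numbers: the turn, a rotation vector about the world's x, y, z in degrees, then the shift along the world's x, y, z in m, then the gripper command: -1 is fully open, 1 is shut, values between are in proportion. A call has 1 to 5 rows; each row shifts and turns the commanded pose from where the row before left it; what a row does not reach is not made up. A row lasts 1/12 s, in which the tool goes at most 41.7 mm and 7.16 degrees, less where a joint would pass 70% of its speed; a pose out of reach is approached as far as the arm can. A call is refused whole if a number of a shift passes 0.0417 or a number of a turn 7.16, either way. A call with a gripper value outside its range is refused whole. The fingers move at their own pace and stop on an object; "newtons" is the grip in N (left out, the last holds). Time passes only in rows, so rows that do not move let the fingers close. It gives the time, the measured TCP pose, the force, the opening and the grip force at its end, in the units of the state.
- status.observe(): the state, without advancing time (a new reading comes with each control period).
- camera(name): name is "scene" or "top" or "wrist"; returns (picture, depth): 420x560x3 uint8, red, green, blue; 420x560 float32, m along the optical axis (not along the pixel's ray), 0 where there is no reading.
- get_calibration(name): a dict with "intrinsics" (3x3 intrinsics, pixels), "dist" ([k1, k2, p1, p2, k3] as OpenCV has them; the pictures are not rectified), "R" (3x3) and "t" (3): a world point X has camera coordinates R X + t; the wrist camera has in their place "mount" (4x4, takes a point from camera to tool coordinates, whose origin is the TCP and whose axes are the flange's). Camera axes: x right, y down, z forward; pixel columns grow to the right and rows downward; lengths in m; the calibration is good to about 2 mm. A picture is of the moment at which its call begins: read the wrist's pose just before it. get_calibration takes no time and is no camera call.
- env.close_job(): hands the job in; it is judged then, once.
The state is a dict: "time": time; "joint_pos": joint angles; "joint_vel": joint speeds; "joint_efforts": joint torques, N m; "tcp_pos": TCP position; "tcp_rot": TCP orientation; "force": force on the tool from outside, world axes, zero at the start; "torque": the same for the moment, N m; "width": finger opening in m; "grasp_force": force on a finger pad.
Only numpy, scipy, OpenCV 4.12 (cv2) and the standard library are available. Lean on these libraries where they do the work, as an engineer would, in place of code of your own. Each camera call takes 0.05 s, during which the arm holds its last target. There are 200 camera calls.

## Task

Put the serving saucepans away in the white storage box: nest every pan standing on the worktop, upright and fully home, into the one already in the box, with the handles fanned round so that no handle lies over another. Then set the teal lid squarely on the box so that it sits flat on the rim, and flip its four side clips right down against the box. Do not disturb the groceries standing behind.

Things in the scene. Friction and masses are not known exactly. Their poses are not given: they have to be found in the camera images.
- pan_a: small steel saucepan, all alike: rim 70 mm across, 36 mm high, tapering to a 40 mm foot, inner floor 11 mm above the underside, 0.13 kg. Set inside another it seats 11 mm above it (2 mm side play), if its handle is turned clear of those below; over another handle it is held up. Handle along +x. Origin: centre of the underside, z up. Already in the box, near its middle.
- pan_b: small steel saucepan, all alike: rim 70 mm across, 36 mm high, tapering to a 40 mm foot, inner floor 11 mm above the underside, 0.13 kg. Set inside another it seats 11 mm above it (2 mm side play), if its handle is turned clear of those below; over another handle it is held up. Handle along +x. Origin: centre of the underside, z up. Starts on the worktop right of the box; may be absent.
- pan_c: small steel saucepan, all alike: rim 70 mm across, 36 mm high, tapering to a 40 mm foot, inner floor 11 mm above the underside, 0.13 kg. Set inside another it seats 11 mm above it (2 mm side play), if its handle is turned clear of those below; over another handle it is held up. Handle along +x. Origin: centre of the underside, z up. Starts on the worktop right of the box; may be absent.
- pan_d: small steel saucepan, all alike: rim 70 mm across, 36 mm high, tapering to a 40 mm foot, inner floor 11 mm above the underside, 0.13 kg. Set inside another it seats 11 mm above it (2 mm side play), if its handle is turned clear of those below; over another handle it is held up. Handle along +x. Origin: centre of the underside, z up. Starts on the worktop right of the box; may be absent.
- pan_a_end (a point): outer end of the handle of pan_a, 76 mm from the pan's axis, 36 mm above its underside. The black grip is 14 mm wide, 16 mm tall, 38 to 76 mm from the axis, middle 36 mm above the underside; pinch it across its width from above
- pan_b_end (a point): outer end of the handle of pan_b, 76 mm from the pan's axis, 36 mm above its underside. The black grip is 14 mm wide, 16 mm tall, 38 to 76 mm from the axis, middle 36 mm above the underside; pinch it across its width from above
- pan_c_end (a point): outer end of the handle of pan_c, 76 mm from the pan's axis, 36 mm above its underside. The black grip is 14 mm wide, 16 mm tall, 38 to 76 mm from the axis, middle 36 mm above the underside; pinch it across its width from above
- pan_d_end (a point): outer end of the handle of pan_d, 76 mm from the pan's axis, 36 mm above its underside. The black grip is 14 mm wide, 16 mm tall, 38 to 76 mm from the axis, middle 36 mm above the underside; pinch it across its width from above
- box: open milky-white plastic storage box, fixed to the worktop, outside 176 mm (its x) by 182 mm (its y) by 90 mm high, walls and floor 3 mm; room for the nest with handles pointing any way. Origin: centre of the underside, x away from the robot, z up.
- lid: loose teal lid, lying right way up left of the box; plate 182 mm (x) by 188 mm (y), 5 mm thick, over a 6 mm deep lip that drops inside the box with 4.5 mm play. Origin: lip's lower edge, centre; seated, 84 mm above the box's origin. Fits either way round (half turn). Black handle on top: bar 14 mm square, 92 mm long along the lid's y, middle 38 mm above the origin. 0.29 kg.
- clip_lf (a joint): angle of a white clip, 40 mm wide, 30 mm long, 4 mm thick, hinged on the lid's +y edge at its +x half: hinge axis along the lid's x at x = +35 mm, y = +97 mm, 8.5 mm above the lid's origin. 0: straight out; negative: tilted up (start -0.9 to -0.3); 1.57: down along the box wall (stop). Stays where it is left; 2 N at its middle turns it.
- clip_lf_tab (a point): middle of the free end of clip_lf, 27 mm from its hinge axis
- clip_ln (a joint): angle of a white clip, 40 mm wide, 30 mm long, 4 mm thick, hinged on the lid's +y edge at its -x half: hinge axis along the lid's x at x = -35 mm, y = +97 mm, 8.5 mm above the lid's origin. 0: straight out; negative: tilted up (start -0.9 to -0.3); 1.57: down along the box wall (stop). Stays where it is left; 2 N at its middle turns it.
- clip_ln_tab (a point): middle of the free end of clip_ln, 27 mm from its hinge axis
- clip_rf (a joint): angle of a white clip, 40 mm wide, 30 mm long, 4 mm thick, hinged on the lid's -y edge at its +x half: hinge axis along the lid's x at x = +35 mm, y = -97 mm, 8.5 mm above the lid's origin. 0: straight out; negative: tilted up (start -0.9 to -0.3); 1.57: down along the box wall (stop). Stays where it is left; 2 N at its middle turns it.
- clip_rf_tab (a point): middle of the free end of clip_rf, 27 mm from its hinge axis
- clip_rn (a joint): angle of a white clip, 40 mm wide, 30 mm long, 4 mm thick, hinged on the lid's -y edge at its -x half: hinge axis along the lid's x at x = -35 mm, y = -97 mm, 8.5 mm above the lid's origin. 0: straight out; negative: tilted up (start -0.9 to -0.3); 1.57: down along the box wall (stop). Stays where it is left; 2 N at its middle turns it.
- clip_rn_tab (a point): middle of the free end of clip_rn, 27 mm from its hinge axis
- spice_jar: glass spice jar with a green cap, 44x44x106 mm, stands behind the work, not part of the job; origin: centre of the underside
- mustard: glass jar with a green lid, 62x62x100 mm, stands behind the work, not part of the job; origin: centre of the underside
- snack_packet: red, white and blue stand-up packet, 45x70x135 mm, stands behind the work, not part of the job; origin: centre of the underside
- upright (a point): foot of the fixed shelf upright behind the box on its right: middle of its front face, 44 mm wide, at worktop height; it rises straight up past the shelf and runs back from here. Keep the gripper and wrist clear of it
Mind the look-alikes: they are no part of the job. What is shaped like the pan_c but pink is not meant.

How it is judged:
By the outcome, as a careful person would: the job done as asked, in the order asked, and still so for the second after the job is handed in, with the robot touching nothing.
Of pan_b, pan_c, pan_d only 2 to 3 are there at a start; the rules pass over those that are not, and their reading is None.
At some moment in a run one of lid may be knocked a few centimetres aside while the robot is not near it.
It also fails if it takes over 210 s, if anything falls off the work surface, if the arm or the gripper's body presses on something with over 40 N, if the wrist force passes 120 N, or if a joint passes its speed limit or range.

## Working session

There is one attempt and no reset: what is moved stays moved. The work goes in short steps, Python scripts to look and compute and a tool call to move; the robot and the scene stay as the last step left them, time stands still between calls to the robot, and variables do not carry over. Pictures are saved under pics/ and viewed, at most 16 in all, crops included, and the job is handed in when it is done.

Besides the shell and the picture viewer there is one more tool, called after "Request:" as name(argument=value, ...), one argument or row to a line, values as JSON. arm_command: Moves the arm, as the interface text tells. Its arguments: {"type":"object","properties":{"motion":{"type":"array"},"newtons":{"type":"number"}},"required":["motion"]}

```bash
mkdir -p pics
cat > h.py <<'E'
import numpy as np, cv2
from rig import status, camera, get_calibration, env
def ray(cal,uv,R=None,t=None):
    uv=np.array(uv,float).reshape(-1,1,2)
    p=cv2.undistortPoints(uv,np.array(cal['intrinsics']),np.array(cal['dist'])).reshape(-1,2)
    return np.c_[p,np.ones(len(p))]
def pose(name,st=None):
    c=get_calibration(name)
    if name!='wrist': 
        R=np.array(c['R']);t=np.array(c['t']); return c,R.T,-R.T@t
    from scipy.spatial.transform import Rotation as Ro
    st=st or status.observe(); q=st['tcp_rot']; Rt=Ro.from_quat([q[1],q[2],q[3],q[0]]).as_matrix()
    M=np.array(c['mount']); return c,Rt@M[:3,:3],Rt@M[:3,3]+np.array(st['tcp_pos'])
def onplane(name,uv,z,st=None):
    c,R,o=pose(name,st); d=ray(c,uv)@R.T
    return o+d*((z-o[2])/d[:,2])[:,None]
def cloud(name,depth,st=None):
    c,R,o=pose(name,st); v,u=np.mgrid[:depth.shape[0],:depth.shape[1]]
    d=ray(c,np.stack([u,v],-1).reshape(-1,2))*depth.reshape(-1,1)
    P=d@R.T+o; P[depth.reshape(-1)==0]=np.nan
    return P.reshape(*depth.shape,3)
def save(n,im,s=1): cv2.imwrite('pics/'+n+'.png',cv2.resize(im[:,:,::-1],None,fx=s,fy=s,interpolation=cv2.INTER_CUBIC))
E
python3 - <<'E'
from h import *
for n in('scene','top'):
    p,d=camera(n); save(n+'0',p); np.savez(n+'0',p=p,d=d)
    c,R,o=pose(n); print(n,o.round(3),R[:,2].round(2))
print(status.observe())
print(get_calibration('wrist')['mount'])
E
```

```text
scene [-0.354 -0.619  0.927] [ 0.64  0.38 -0.67]
top [-0.089 -0.352  1.447] [ 0.4   0.15 -0.9 ]
{'time': 0.1, 'joint_pos': array([-1.20596292e+00,  1.26342950e-01, -4.04864365e-02,  1.40538281e+00,
       -2.38258106e-06,  1.57077250e+00]), 'joint_vel': array([ 0.00039615, -0.00019231,  0.00258177, -0.00016874,  0.00123717,
        0.00085102]), 'joint_efforts': array([-2.14939086e-03, -4.36901629e+01,  3.53607988e+01,  1.36202067e-02,
       -5.18611159e-06,  6.41982126e-06]), 'tcp_pos': array([ 0.18719103, -0.49011918,  0.23060354]), 'tcp_rot': array([-6.95972966e-04,  9.83405751e-01,  1.81418377e-01, -1.29587110e-04]), 'force': array([-0.45530806, -0.43461645,  0.49323562]), 'torque': array([-0.01778224, -0.0326923 , -0.0321847 ]), 'grasp_force': 0.0, 'width': 0.08541768458056291}
[[ 4.06492080e-04 -9.46535479e-01 -3.22599475e-01  8.29152868e-02]
 [ 9.99999913e-01  3.54201056e-04  2.20794464e-04  1.15046448e-03]
 [-9.47247194e-05 -3.22599537e-01  9.46535541e-01 -1.40581207e-01]
 [ 0.00000000e+00  0.00000000e+00  0.00000000e+00  1.00000000e+00]]
```

View pics/scene0.png

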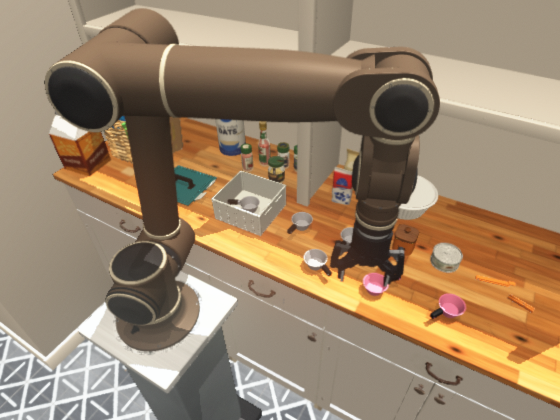

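View pics/top0.png

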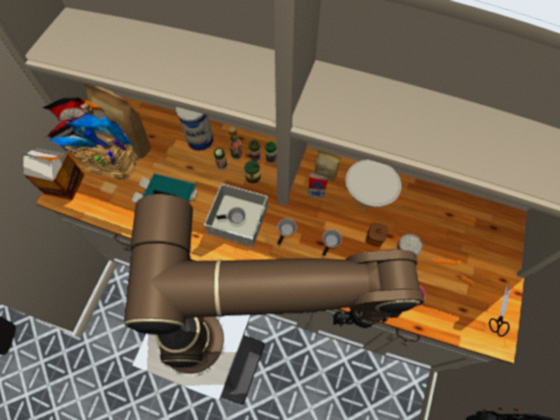

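The scene view shows three steel pans right of the box at (302,222), (350,237) and (315,260). The look-alikes are pink pans at (376,285) and (452,307), plus a glass dish at (446,257). The pan in the box is at (250,205), and the lid is at (190,183), partly hidden by the arm. The top view confirms steel pans at (287,228) and (331,240), with the third under the arm.

Run:
```python
from h import *
z=np.load('scene0.npz'); p,d=z['p'],z['d']; P=cloud('scene',d)
save('crop_s',p[165:320,160:480],2.5)
for n,uv in dict(rA=(250,203),r1=(302,220),r2=(349,236),r3=(315,258),pink1=(376,283),pink2=(452,306)).items(): print(n,P[uv[1],uv[0]].round(3), onplane('scene',[uv],.036)[0].round(3))
t=np.load('top0.npz'); pt,dt=t['p'],t['d'];Pt=cloud('top',dt)
for n,uv in dict(A=(236,215),r1=(287,228),r2=(331,240)).items(): print(n,Pt[uv[1],uv[0]].round(3),onplane('top',[uv],.036)[0].round(3))
# heights: table, box
for n,uv in dict(table=(380,330-130),boxcornerFL=(216,196),FR=(268,220),BL=(240,175),BR=(284,188),bfl=(0,0)).items(): print(n,onplane('scene',[uv],.09)[0].round(3))
for n,uv in dict(FL=(206,224),FR=(254,243),BL=(222,184),BR=(267,193),upr=(283,205)).items(): print(n,onplane('top',[uv],.09)[0].round(3))
print(onplane('scene',[(306,207)],0),onplane('top',[(283,205)],0))
h=cv2.cvtColor(p,cv2.COLOR_RGB2HSV); m=(h[...,0]>80)&(h[...,0]<105)&(h[...,1]>100)
ys,xs=np.nonzero(m&(np.arange(420)[:,None]<210)&(np.arange(560)<230)&(np.arange(420)[:,None]>150)); Q=P[ys,xs]; print('teal',len(Q),np.nanmin(Q,0),np.nanmax(Q,0),np.nanmedian(Q,0))
```

```text
rA [0.496 0.023 0.016] [0.477 0.009 0.036]
r1 [ 0.514 -0.174  0.009] [ 0.489 -0.187  0.036]
r2 [ 0.523 -0.341  0.008] [ 0.496 -0.35   0.036]
r3 [ 0.383 -0.289  0.012] [ 0.363 -0.298  0.036]
pink1 [ 0.381 -0.485  0.015] [ 0.363 -0.488  0.036]
pink2 [ 0.411 -0.695  0.01 ] [ 0.389 -0.693  0.036]
A [0.484 0.022 0.01 ] [0.474 0.015 0.036]
r1 [ 0.496 -0.181  0.011] [ 0.485 -0.184  0.036]
r2 [ 0.5   -0.351  0.015] [ 0.492 -0.351  0.036]
table [ 0.645 -0.39   0.09 ]
boxcornerFL [0.402 0.089 0.09 ]
FR [ 0.387 -0.122  0.09 ]
BL [0.535 0.085 0.09 ]
BR [ 0.547 -0.087  0.09 ]
bfl [1.642 3.455 0.09 ]
FL [0.385 0.091 0.09 ]
FR [ 0.372 -0.098  0.09 ]
BL [0.555 0.098 0.09 ]
BR [ 0.573 -0.076  0.09 ]
upr [ 0.545 -0.148  0.09 ]
[[ 5.88949236e-01 -1.50556257e-01 -1.11022302e-16]] [[ 0.58741508 -0.13408404  0.        ]]
teal 712 [0.38443347 0.2176209  0.00595189] [0.55782402 0.40380979 0.01805401] [0.48733812 0.2736801  0.01116217]
```

View pics/crop_s.png

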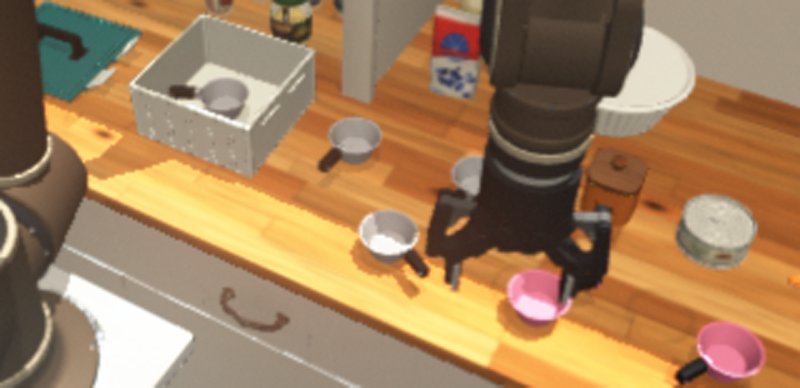

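Candidates: steel pans 1 (302,222), 2 (350,237) and 3 (315,260) are meant. The pink pans at (376,285) and (452,307) and the glass dish at (446,257) are not. The crop confirms three steel pans with black grips. I'll move over them for a close wrist view.

Request:
arm_command(
  motion=[
    [0,0,0,0.03,0.02,0.03,-1],
    [0,0,0,0.035,0.035,0.03,-1],
    [0,0,0,0.035,0.035,0.03,-1],
    [0,0,0,0.035,0.035,0.02,-1],
    [0,0,0,0.025,0.035,0,-1],
  ],
)

```text
time: 0.52
tcp_pos: [0.3175, -0.361, 0.3194]
tcp_rot: [0.002, 0.984, 0.181, 0.001]
force: [1.1, 0.6, -0.1]
width: 0.0857
grasp_force: 0.0
```

Request:
arm_command(
  motion=[
    [0,0,0,0.01,0.03,0,-1],
    [0,0,0,0,0.02,0,-1],
    [0,0,0,0,0,0,-1],
    [0,0,0,0,0,0,-1],
  ],
)

```text
time: 0.85
tcp_pos: [0.3261, -0.3103, 0.3169]
tcp_rot: [0.0, 0.983, 0.182, 0.0]
force: [0.3, -0.0, 0.3]
width: 0.0852
grasp_force: 0.0
```

```bash
cat > look.py <<'E'
import sys
from h import *
n=sys.argv[1]; st=status.observe(); p,d=camera('wrist'); save(n,p); np.save(n+'.npy',np.array([p,d],dtype=object),allow_pickle=True)
import pickle; pickle.dump((st,p,d),open(n+'.pkl','wb'))
print(st['time'],st['tcp_pos'].round(4),st['tcp_rot'].round(4)); print(onplane('wrist',[(0,0),(559,0),(0,419),(559,419)],0.036,st).round(3))
E
python3 look.py w1
```

```text
Traceback (most recent call last):
  File "look.py", line 3, in <module>
    n=sys.argv[1]; st=status.observe(); p,d=camera('wrist'); save(n,p); np.save(n+'.npy',np.array([p,d],dtype=object),allow_pickle=True)
                                                                                         ~~~~~~~~^^^^^^^^^^^^^^^^^^^^
ValueError: could not broadcast input array from shape (420,560,3) into shape (420,560)
```

View pics/w1.png

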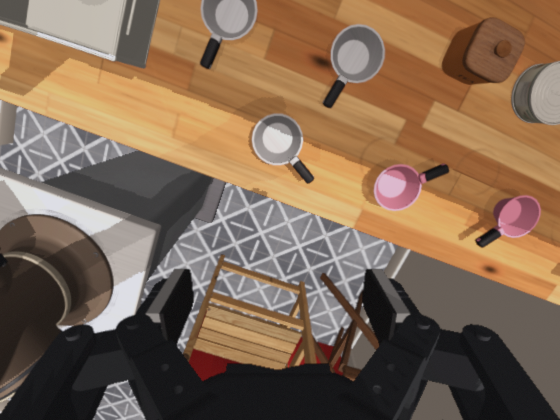

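The wrist view shows steel pans at (229,12), (357,53) and (277,139), with handles at (211,53), (335,93) and (303,172). The pink pans are to the right, and the box corner is top left.

```bash
sed -i 's/ np.save(.*$//' look.py; python3 look.py w1b
cat > meas.py <<'E'
from h import *
def grips(name,st,p,seeds,zt=0.044,win=28):
    g=p.max(2); m=(g<45).astype(np.uint8)
    n,l,s,c=cv2.connectedComponentsWithStats(m)
    out=[]
    for (u,v) in seeds:
        ys,xs=np.nonzero(m[v-win:v+win,u-win:u+win]); 
        sub=l[v-win:v+win,u-win:u+win]; ids=np.unique(sub[sub>0]); i=max(ids,key=lambda k:(sub==k).sum())
        ys,xs=np.nonzero(l==i); W=onplane(name,np.c_[xs,ys],zt,st)[:,:2].astype(np.float32)
        r=cv2.minAreaRect(W); out.append((np.array(r[0]),r[1],W,len(xs)))
    return out
E
python3 - <<'E'
from meas import *
import pickle
st,p,d=pickle.load(open('w1b.pkl','rb'))
bowl=[(229,12),(357,53),(277,139)]; gr=[(211,53),(335,93),(303,172)]
for b,(c,s,W,n) in zip(bowl,grips('wrist',st,p,gr)):
    cc=onplane('wrist',[b],.036,st)[0,:2]
    v=c-cc; print('pan',cc.round(4),'grip',c.round(4),np.round(s,4),n,'r',np.hypot(*v).round(4),'ang',np.degrees(np.arctan2(v[1],v[0])).round(1))
E
```

```text
0.9 [ 0.3259 -0.3111  0.3167] [ 2.000e-04  9.833e-01  1.818e-01 -1.000e-04]
[[ 0.409  0.105  0.036]
 [ 0.67  -0.573  0.036]
 [-0.412  0.067  0.036]
 [ 0.033 -1.1    0.036]]
pan [ 0.4892 -0.1856] grip [ 0.4347 -0.1787] [0.013  0.0333] 286 r 0.0549 ang 172.7
pan [ 0.5033 -0.3532] grip [ 0.4461 -0.3426] [0.0118 0.0347] 249 r 0.0582 ang 169.5
pan [ 0.3649 -0.2968] grip [ 0.3328 -0.3438] [0.0282 0.0014] 22 r 0.0569 ang -124.2
```

Request:
arm_command(
  motion=[
    [0,0,0,0.0,0.04,0.01,-1],
    [0,0,0,0.0,0.04,0.01,-1],
    [0,0,0,0.0,0.04,0.01,-1],
    [0,0,0,0,0.04,0.01,-1],
    [0,0,0,0,0.04,0,-1],
  ],
)

```text
time: 1.37
tcp_pos: [0.326, -0.1108, 0.3582]
tcp_rot: [0.001, 0.984, 0.18, 0.001]
force: [0.7, 0.7, 0.2]
width: 0.0856
grasp_force: 0.0
```

Request:
arm_command(
  motion=[
    [0,0,0,0.01,0.04,0,-1],
    [0,0,0,0.01,0.04,0,-1],
    [0,0,0,0,0,0,-1],
    [0,0,0,0,0,0,-1],
  ],
)

```text
time: 1.7
tcp_pos: [0.3466, -0.0296, 0.3565]
tcp_rot: [0.0, 0.983, 0.184, -0.0]
force: [0.6, -1.1, 0.1]
width: 0.0854
grasp_force: 0.0
```

```bash
python3 look.py w2
```

```text
1.7 [ 0.3466 -0.0296  0.3565] [ 1.000e-04  9.829e-01  1.840e-01 -3.000e-04]
[[ 0.428  0.424  0.036]
 [ 0.717 -0.317  0.036]
 [-0.471  0.378  0.036]
 [ 0.022 -0.897  0.036]]
```

View pics/w2.png

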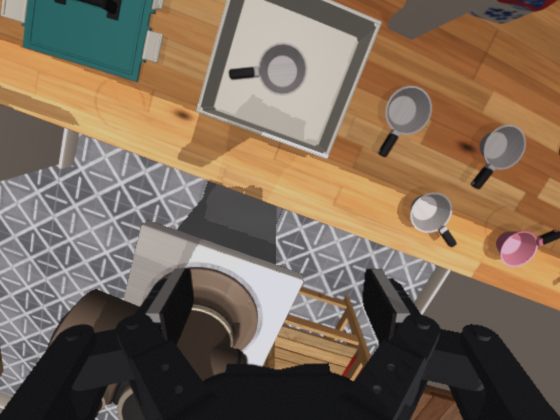

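The box's near rim corners are at (199,108) and (328,157), with the far right corner at (380,22). Pan A's rim is at (283,69) with its grip at (242,73). The lid's near edge runs from (24,47) to (137,79).

Run:
```python
from meas import *
import pickle
st,p,d=pickle.load(open('w2.pkl','rb'))
c=onplane('wrist',[(199,108),(328,157),(380,22)],.09,st)[:,:2]; print('corners',c.round(4))
e=c[1]-c[0];f=c[2]-c[1]; print(np.hypot(*e),np.hypot(*f),'yaw from near edge',np.degrees(np.arctan2(e[0],-e[1])),'side',np.degrees(np.arctan2(f[1],f[0])),'ctr',((c[0]+c[2])/2).round(4))
bowl=[(283,69),(408,111),(503,149),(431,213)]; gr=[(242,73),(388,144),(483,177),(448,237)]
for k,(b,(c,s,W,n)) in enumerate(zip(bowl,grips('wrist',st,p,gr))):
    o=.003 if k==0 else 0
    if k==0: c=grips('wrist',st,p,[gr[0]],.047)[0][0]
    cc=onplane('wrist',[b],.036+o,st)[0,:2]
    v=c-cc; print('pan',cc.round(4),'grip',c.round(4),np.round(s,4),n,'r',np.hypot(*v).round(4),'ang',np.degrees(np.arctan2(v[1],v[0])).round(1))
t=np.load('top0.npz'); print(onplane('top',[(236,215)],.039))
# pan A grey rim fit: depth points at z~.039 near bowl
P=cloud('wrist',d,st); q=P[45:95,255:310].reshape(-1,3); s=q[(abs(q[:,2]-.039)<.004)]; print(len(s), np.nanmin(s,0),np.nanmax(s,0))
```

```text
corners [[ 0.3873  0.0938]
 [ 0.3894 -0.0874]
 [ 0.5631 -0.0798]]
0.1812134451259072 0.17383985179544578 yaw from near edge 0.652762341097047 side 2.5207167971970996 ctr [0.4752 0.007 ]
pan [0.4753 0.0109] grip [0.4488 0.0626] [0.011  0.0321] 195 r 0.0582 ang 117.1
pan [ 0.4909 -0.1818] grip [ 0.4353 -0.1726] [0.0131 0.0331] 189 r 0.0564 ang 170.6
pan [ 0.4995 -0.3514] grip [ 0.4465 -0.3372] [0.0169 0.0336] 196 r 0.0548 ang 165.0
pan [ 0.3636 -0.2958] grip [ 0.3334 -0.3421] [0.0281 0.0069] 47 r 0.0553 ang -123.2
[[0.47296454 0.01409693 0.039     ]]
372 [ 0.44040815 -0.02265915  0.03502557] [0.51034365 0.04838183 0.04295453]
```

Request:
arm_command(
  motion=[
    [0,0,-6,0.02,-0.03,-0.01,-1],
    [0,0,-6,0.02,-0.03,-0.02,-1],
    [0,0,-6,0.02,-0.03,-0.02,-1],
    [0,0,-6,0.02,-0.03,-0.02,-1],
    [0,0,-5.8,0.007,-0.0255,-0.03,-1],
  ],
)

```text
time: 2.17
tcp_pos: [0.4343, -0.182, 0.2564]
tcp_rot: [0.001, 0.997, -0.083, 0.001]
force: [0.5, 0.8, 0.0]
width: 0.0856
grasp_force: 0.0
```

Request:
arm_command(
  motion=[
    [0,0,0,0,0,-0.04,-1],
    [0,0,0,0,0,-0.04,-1],
    [0,0,0,0,0,-0.04,-1],
    [0,0,0,0,0,0,-1],
    [0,0,0,0,0,0,-1],
  ],
)

```text
time: 2.58
tcp_pos: [0.4304, -0.1782, 0.1354]
tcp_rot: [-0.001, 0.997, -0.08, -0.003]
force: [0.0, 0.2, 0.7]
width: 0.0855
grasp_force: 0.0
```

```bash
python3 look.py w3
python3 - <<'E'
from meas import *
import pickle
st,p,d=pickle.load(open('w3.pkl','rb')); print(st['joint_pos'].round(3))
from scipy.spatial.transform import Rotation as Ro
q=st['tcp_rot'];R=Ro.from_quat([q[1],q[2],q[3],q[0]]).as_matrix();print('toolx',np.degrees(np.arctan2(R[1,0],R[0,0])))
E
```

```text
2.5833 [ 0.4304 -0.1782  0.1354] [-7.000e-04  9.968e-01 -7.980e-02 -2.600e-03]
[[ 0.625 -0.003  0.036]
 [ 0.56  -0.411  0.036]
 [ 0.208  0.216  0.036]
 [ 0.094 -0.49   0.036]]
[-0.392  0.037 -0.347  1.192 -0.     2.909]
toolx -9.157482429285835
```

View pics/w3.png

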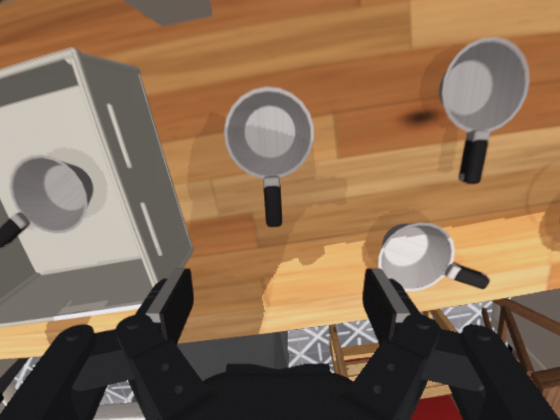

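Pan 1's rim is at (269,133) and its grip at (273,203). The wrist is aligned with the handle. Next I'll refine the position.

```bash
cat > pan.py <<'E'
import sys,pickle
from meas import *
n=sys.argv[1]; b=eval(sys.argv[2]); g=eval(sys.argv[3]); o=float(sys.argv[4]) if len(sys.argv)>4 else 0
st,p,d=pickle.load(open(n+'.pkl','rb'))
c,s,W,k=grips('wrist',st,p,[g],.044+o,20)[0]; cc=onplane('wrist',[b],.036+o,st)[0,:2]; v=c-cc
print('pan',cc.round(4),'grip',c.round(4),np.round(s,4),k,'r',np.hypot(*v).round(4),'ang',np.degrees(np.arctan2(v[1],v[0])).round(1))
E
python3 pan.py w3 "(269,133)" "(273,203)";python3 pan.py w3 "(50,194)" "(10,230)" .003;python3 pan.py w3 "(416,257)" "(468,276)";python3 pan.py w3 "(484,86)" "(474,158)"
```

```text
pan [ 0.4945 -0.1829] grip [ 0.4374 -0.1766] [0.0122 0.0328] 572 r 0.0574 ang 173.7
pan [ 0.3668 -0.2957] grip [ 0.3463 -0.3455] [0.0274 0.0033] 75 r 0.0539 ang -112.4
pan [ 0.5051 -0.3511] grip [ 0.4495 -0.3384] [0.0172 0.0334] 803 r 0.057 ang 167.2Traceback (most recent call last):
  File "pan.py", line 5, in <module>
    c,s,W,k=grips('wrist',st,p,[g],.044+o,20)[0]; cc=onplane('wrist',[b],.036+o,st)[0,:2]; v=c-cc
            ~~~~~^^^^^^^^^^^^^^^^^^^^^^^^^^^^
  File "meas.py", line 8, in grips
    sub=l[v-win:v+win,u-win:u+win]; ids=np.unique(sub[sub>0]); i=max(ids,key=lambda k:(sub==k).sum())
                                                                 ~~~^^^^^^^^^^^^^^^^^^^^^^^^^^^^^^^^^
ValueError: max() iterable argument is empty
```

Request:
arm_command(
  motion=[
    [0,0,2,0.006,0.0015,-0.04,-1],
    [0,0,0,0,0,-0.04,-1],
    [0,0,0,0,0,-0.03,-1],
    [0,0,0,0,0,-0.007,-1],
    [0,0,0,0,0,0,-1],
  ],
)

```text
time: 3.05
tcp_pos: [0.4396, -0.1759, 0.0208]
tcp_rot: [0.0, 0.998, -0.061, 0.0]
force: [-1.5, 0.1, -0.3]
width: 0.0856
grasp_force: 0.0
```

Request:
arm_command(
  motion=[
    [0,0,0,0,0,0,1],
    [0,0,0,0,0,0,1],
    [0,0,0,0,0,0,1],
    [0,0,0,0,0,0,1],
    [0,0,0,0,0,0,1],
  ],
  newtons=60,
)

```text
time: 3.47
tcp_pos: [0.4396, -0.1754, 0.021]
tcp_rot: [0.0, 0.998, -0.06, 0.001]
force: [-0.2, -0.2, 0.7]
width: 0.0253
grasp_force: 0.0
```

Request:
arm_command(
  motion=[
    [0,0,0,0,0,0,1],
    [0,0,0,0,0,0,1],
    [0,0,0,0,0,0,1],
  ],
)

```text
time: 3.72
tcp_pos: [0.4392, -0.1751, 0.0204]
tcp_rot: [0.0, 0.998, -0.06, 0.0]
force: [-1.9, 1.0, 6.3]
width: 0.0127
grasp_force: 60.4
```

Request:
arm_command(
  motion=[
    [0,0,0,0,0,0.03,1],
    [0,0,0,0,0,0.04,1],
    [0,0,0,0,0,0.04,1],
    [0,0,0,0,0,0.03,1],
    [0,0,0,0,0.01,0.01,1],
  ],
)

```text
time: 4.13
tcp_pos: [0.4407, -0.1665, 0.1744]
tcp_rot: [0.001, 0.998, -0.061, 0.003]
force: [1.5, -1.1, -0.4]
width: 0.0128
grasp_force: 59.5
```

Request:
arm_command(
  motion=[
    [0,0,3.4,-0.004,0.033,0,1],
    [0,0,3.4,-0.004,0.035,0,1],
    [0,0,3.4,-0.004,0.035,0,1],
    [0,0,3.4,-0.004,0.035,0,1],
    [0,0,3.4,-0.004,0.03,0,1],
  ],
)

```text
time: 4.55
tcp_pos: [0.4176, 0.005, 0.1687]
tcp_rot: [-0.0, 0.996, 0.09, -0.001]
force: [1.2, -0.3, -1.3]
width: 0.0125
grasp_force: 59.4
```

Request:
arm_command(
  motion=[
    [0,0,0,0,0,0,1],
    [0,0,0,0,0,0,1],
    [0,0,0,0,0,0,1],
  ],
)

```text
time: 4.8
tcp_pos: [0.4185, 0.0031, 0.1691]
tcp_rot: [0.0, 0.996, 0.088, -0.001]
force: [0.5, 0.4, -0.7]
width: 0.0126
grasp_force: 59.5
```

```bash
python3 look.py w4
```

```text
4.8 [0.4185 0.0031 0.1691] [ 1.000e-04  9.961e-01  8.830e-02 -6.000e-04]
[[ 0.551  0.263  0.036]
 [ 0.635 -0.201  0.036]
 [ 0.022  0.339  0.036]
 [ 0.164 -0.46   0.036]]
```

View pics/w4.png

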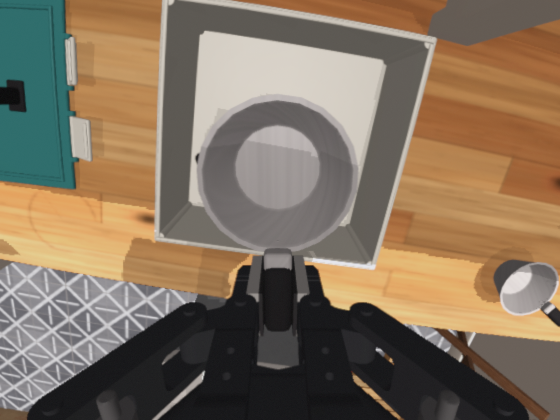

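The held pan's rim is at (277,173). The box rim corners are at (158,240), (374,267) and (433,40).

```bash
cat > held.py <<'E'
import sys,pickle
from meas import *
from scipy.optimize import least_squares
def held(n):
    st,p,d=pickle.load(open(n+'.pkl','rb')); P=cloud('wrist',d,st); z=st['tcp_pos'][2]
    q=P[80:262,180:375].reshape(-1,3); q=q[~np.isnan(q[:,0])&(q[:,2]>z-.03)&(q[:,2]<z+.03)]
    c=q[:,:2].mean(0)
    for _ in range(5):
        # max height per angular bin = rim
        a=((np.arctan2(*(q[:,:2]-c).T[::-1])+np.pi)/(2*np.pi)*48).astype(int)
        R=np.array([q[a==i][np.argsort(-np.hypot(*(q[a==i][:,:2]-c).T))[2:5]].mean(0) for i in range(48) if (a==i).sum()>30])
        f=least_squares(lambda x:np.hypot(R[:,0]-x[0],R[:,1]-x[1])-x[2],[*c,.035],loss='soft_l1',f_scale=.001).x; c=f[:2]
    A=np.c_[R[:,:2]-c,np.ones(len(R))]; pl=np.linalg.lstsq(A,R[:,2],rcond=None)[0]
    print('rim c',c.round(4),'r',f[2].round(4),'slope deg',np.degrees(pl[:2]).round(2),'z',pl[2].round(4),'tcp',st['tcp_pos'].round(4),'c-tcp',(c-st['tcp_pos'][:2]).round(4))
if __name__=='__main__': held(sys.argv[1])
E
python3 held.py w4
python3 - <<'E'
from meas import *
import pickle
st,p,d=pickle.load(open('w4.pkl','rb'))
c=onplane('wrist',[(158,240),(374,267),(433,40)],.09,st)[:,:2]; print(c.round(4))
e=c[1]-c[0];f=c[2]-c[1]; print(np.hypot(*e),np.hypot(*f),'yaw',np.degrees(np.arctan2(e[0],-e[1])),np.degrees(np.arctan2(f[1],f[0])),'ctr',((c[0]+c[2])/2).round(4))
print('rim by ray',onplane('wrist',[(277,173)],.185,st))
E
```

```text
rim c [0.471  0.0114] r 0.035 slope deg [1.96 0.38] z 0.1814 tcp [0.4185 0.0031 0.1691] c-tcp [0.0525 0.0083]
[[ 0.3843  0.0936]
 [ 0.3912 -0.0845]
 [ 0.5627 -0.0777]]
0.17816047884922903 0.1716141056050763 yaw 2.2341188273003523 2.2635663018364904 ctr [0.4735 0.0079]
rim by ray [[0.47465816 0.01216901 0.185     ]]
```

Request:
arm_command(
  motion=[
    [0,0,0,0.001,0,-0.04,1],
    [0,0,0,0,0,-0.04,1],
    [0,0,0,0,0,-0.02,1],
    [0,0,0,0,0,-0.01,1],
    [0,0,0,0,0,-0.01,1],
  ],
)

```text
time: 5.27
tcp_pos: [0.4195, 0.002, 0.0488]
tcp_rot: [-0.0, 0.996, 0.087, -0.001]
force: [0.5, -0.3, -0.5]
width: 0.0128
grasp_force: 59.4
```

Request:
arm_command(
  motion=[
    [0,0,0,0,0,-0.006,1],
    [0,0,0,0,0,-0.003,1],
    [0,0,0,0,0,0,1],
  ],
)

```text
time: 5.52
tcp_pos: [0.4204, 0.0027, 0.0411]
tcp_rot: [0.0, 0.996, 0.088, 0.0]
force: [0.6, -0.3, -0.8]
width: 0.0127
grasp_force: 59.4
```

Request:
arm_command(
  motion=[
    [0,0,0,0,0,-0.002,1],
    [0,0,0,0,0,-0.002,1],
    [0,0,0,0,0,-0.002,1],
    [0,0,0,0,0,0,1],
  ],
)

```text
time: 5.85
tcp_pos: [0.4208, 0.0031, 0.0352]
tcp_rot: [-0.0, 0.996, 0.088, 0.001]
force: [1.0, 0.8, -0.3]
width: 0.0129
grasp_force: 59.8
```

Request:
arm_command(
  motion=[
    [0,0,0,0,0,-0.001,1],
    [0,0,0,0,0,-0.001,1],
    [0,0,0,0,0,0,1],
  ],
)

```text
time: 6.1
tcp_pos: [0.4215, 0.0031, 0.0342]
tcp_rot: [0.0, 0.996, 0.088, 0.002]
force: [1.0, 0.4, 7.9]
width: 0.0126
grasp_force: 60.8
```

Request:
arm_command(
  motion=[
    [0,0,0,0,0,0,0.6],
    [0,0,0,0,0,0,0.4],
    [0,0,0,0,0,0,0.4],
    [0,0,0,0,0,0,0.4],
  ],
)

```text
time: 6.43
tcp_pos: [0.4194, 0.0029, 0.0324]
tcp_rot: [0.0, 0.996, 0.088, -0.0]
force: [0.4, -0.3, 0.2]
width: 0.0256
grasp_force: 0.0
```

Request:
arm_command(
  motion=[
    [0,0,0,0,0,0.02,0.4],
    [0,0,0,0,0,0.03,0.4],
    [0,0,0,0,0,0.04,0.4],
    [0,0,0,0,0,0.04,0.4],
    [0,0,0,0,0,0.02,0.4],
  ],
)

```text
time: 6.85
tcp_pos: [0.4209, 0.0029, 0.187]
tcp_rot: [0.0, 0.996, 0.088, 0.002]
force: [0.6, 0.2, 0.4]
width: 0.0256
grasp_force: 0.0
```

Request:
arm_command(
  motion=[
    [0,0,0,-0.02,0,0.02,0],
    [0,0,0,-0.03,0,0.02,-1],
    [0,0,0,0,0,0,-1],
    [0,0,0,0,0,0,-1],
  ],
)

```text
time: 7.18
tcp_pos: [0.3698, 0.0029, 0.2238]
tcp_rot: [0.0, 0.996, 0.088, 0.001]
force: [0.1, -0.3, 0.5]
width: 0.0725
grasp_force: 0.0
```

```bash
python3 look.py w5
```

```text
7.1833 [0.3698 0.0029 0.2238] [1.000e-04 9.961e-01 8.810e-02 1.400e-03]
[[ 0.514  0.313  0.036]
 [ 0.614 -0.246  0.036]
 [-0.118  0.402  0.036]
 [ 0.05  -0.553  0.036]]
```

View pics/w5.png

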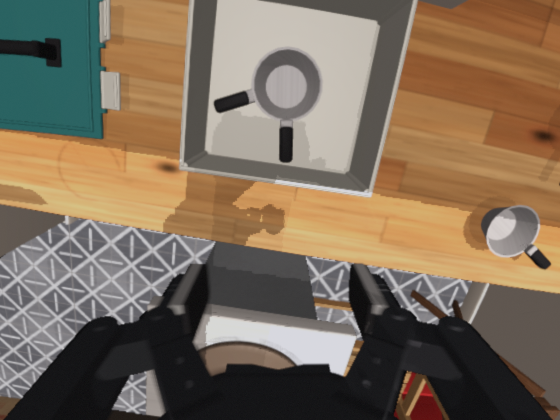

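The pan is nested concentrically in the box, with its rim at (287,85) and handles at (233,102) and (286,143), well apart. Pan 3 is at (511,231).

```bash
python3 pan.py w5 "(287,85)" "(286,143)" .014;python3 pan.py w5 "(287,85)" "(235,102)" .003;python3 - <<'E'
from meas import *
import pickle
st,p,d=pickle.load(open('w5.pkl','rb'));P=cloud('wrist',d,st)
def z(us): return np.round([P[v,u,2] for u,v in us],4)
print('rim',z([(287,51),(257,85),(318,85),(268,110),(308,110)]),'inner',z([(287,88)]),'grip1',z([(286,140),(286,150)]),'gripA',z([(235,101),(225,104)]),'boxfloor',z([(340,150)]),'boxrim',z([(300,186)]),'table',z([(140,150)]))
E
```

```text
pan [0.4748 0.011 ] grip [0.419  0.0022] [0.0337 0.0112] 401 r 0.0565 ang -171.1
pan [0.4756 0.0108] grip [0.4496 0.0633] [0.0116 0.0332] 395 r 0.0586 ang 116.3
rim [0.0456 0.0418 0.0462 0.0432 0.0465] inner [0.0241] grip1 [0.0568 0.057 ] gripA [0.0454 0.044 ] boxfloor [0.0009] boxrim [0.0858] table [-0.0021]
```

Request:
arm_command(
  motion=[
    [0,0,5.1,-0.004,-0.038,0,-1],
    [0,0,5.1,-0.004,-0.038,0,-1],
    [0,0,5.1,-0.004,-0.038,0,-1],
    [0,0,5.1,-0.004,-0.038,0,-1],
    [0,0,5.1,-0.004,-0.038,0,-1],
  ],
)

```text
time: 7.65
tcp_pos: [0.3506, -0.1827, 0.2213]
tcp_rot: [-0.001, 0.954, 0.301, -0.001]
force: [0.3, -0.7, 0.6]
width: 0.0854
grasp_force: 0.0
```

Request:
arm_command(
  motion=[
    [0,0,5.1,-0.004,-0.038,-0.02,-1],
    [0,0,5.1,-0.004,-0.038,-0.02,-1],
    [0,0,5.1,-0.004,-0.038,-0.02,-1],
    [0,0,5.1,-0.004,-0.038,-0.02,-1],
    [0,0,0,0,-0.005,0,-1],
  ],
)

```text
time: 8.07
tcp_pos: [0.3333, -0.3363, 0.1396]
tcp_rot: [-0.003, 0.886, 0.463, -0.002]
force: [0.5, 0.2, -0.3]
width: 0.0854
grasp_force: 0.0
```

Request:
arm_command(
  motion=[
    [0,0,0,0,0,0,-1],
    [0,0,0,0,0,0,-1],
    [0,0,0,0,0,0,-1],
  ],
)

```text
time: 8.32
tcp_pos: [0.3357, -0.3321, 0.1454]
tcp_rot: [-0.0, 0.886, 0.463, 0.0]
force: [0.0, 0.0, 1.1]
width: 0.0855
grasp_force: 0.0
```

```bash
cat > auto.py <<'E'
import sys,pickle
from meas import *
# largest dark blob in the open area between fingers above row 260, and steel rim circle by depth
n=sys.argv[1]; st,p,d=pickle.load(open(n+'.pkl','rb'))
P=cloud('wrist',d,st); m=((p.max(2)<45)&(P[...,2]>.03)&(P[...,2]<.06)).astype(np.uint8); m[:, :200]=0; m[:,400:]=0
k,l,s,c=cv2.connectedComponentsWithStats(m); 
for i in range(1,k):
    if s[i,4]>120:
        ys,xs=np.nonzero(l==i); W=onplane('wrist',np.c_[xs,ys],.044,st)[:,:2].astype(np.float32); r=cv2.minAreaRect(W)
        _,V=np.linalg.eigh(np.cov(W.T)); print('blob px',c[i].round(),s[i,4],'c',np.round(r[0],4),np.round(r[1],4),'dir',np.degrees(np.arctan2(V[1,1],V[0,1])).round(1))
E
python3 look.py w6; python3 auto.py w6
```

```text
8.3167 [ 0.3357 -0.3321  0.1454] [-3.000e-04  8.862e-01  4.634e-01  0.000e+00]
[[ 0.256 -0.073  0.036]
 [ 0.611 -0.318  0.036]
 [-0.134 -0.366  0.036]
 [ 0.474 -0.788  0.036]]
blob px [387. 147.] 433 c [ 0.4389 -0.3399] [0.0137 0.0239] dir 178.3
blob px [285. 216.] 364 c [ 0.3373 -0.3443] [0.033 0.012] dir 56.7
```

Request:
arm_command(
  motion=[
    [0,0,1,0.0015,-0.012,-0.03,-1],
    [0,0,0,0,0,-0.03,-1],
    [0,0,0,0,0,-0.03,-1],
    [0,0,0,0,0,-0.03,-1],
    [0,0,0,0,0,-0.006,-1],
  ],
)

```text
time: 8.78
tcp_pos: [0.3355, -0.3419, 0.016]
tcp_rot: [-0.002, 0.882, 0.472, -0.001]
force: [-0.4, -0.2, -0.4]
width: 0.0854
grasp_force: 0.0
```

Request:
arm_command(
  motion=[
    [0,0,0,0,0,0,1],
    [0,0,0,0,0,0,1],
    [0,0,0,0,0,0,1],
    [0,0,0,0,0,0,1],
    [0,0,0,0,0,0,1],
  ],
)

```text
time: 9.2
tcp_pos: [0.3378, -0.3457, 0.0211]
tcp_rot: [0.001, 0.882, 0.471, 0.0]
force: [-1.2, -0.5, -1.0]
width: 0.0255
grasp_force: 0.0
```

Request:
arm_command(
  motion=[
    [0,0,0,0,0,0,1],
    [0,0,0,0,0,0,1],
    [0,0,0,0,0,0,1],
  ],
)

```text
time: 9.45
tcp_pos: [0.3375, -0.3455, 0.0205]
tcp_rot: [0.001, 0.882, 0.471, 0.0]
force: [-0.6, 0.3, 6.8]
width: 0.0128
grasp_force: 62.4
```

Request:
arm_command(
  motion=[
    [0,0,0,0,0,0.03,1],
    [0,0,0,0,0,0.04,1],
    [0,0,0,0,0,0.04,1],
    [0,0,0,0,0.02,0.04,1],
    [0,0,2,0.01,0.03,0,1],
  ],
)

```text
time: 9.87
tcp_pos: [0.3486, -0.2996, 0.174]
tcp_rot: [0.005, 0.875, 0.485, 0.001]
force: [2.0, -0.2, -1.4]
width: 0.0126
grasp_force: 61.4
```

Request:
arm_command(
  motion=[
    [0,0,3,0.0165,0.036,0,1],
    [0,0,3,0.0165,0.036,0,1],
    [0,0,3,0.0165,0.036,0,1],
    [0,0,3,0.0165,0.036,0,1],
    [0,0,3,0.0165,0.036,0,1],
  ],
)

```text
time: 10.28
tcp_pos: [0.4295, -0.1146, 0.1668]
tcp_rot: [0.0, 0.802, 0.597, -0.0]
force: [0.9, -0.9, -2.1]
width: 0.0126
grasp_force: 61.3
```

Request:
arm_command(
  motion=[
    [0,0,3,0.0165,0.036,0,1],
    [0,0,2,0.0165,0.036,0,1],
    [0,0,0,0,0,0,1],
    [0,0,0,0,0,0,1],
    [0,0,0,0,0,0,1],
  ],
)

```text
time: 10.7
tcp_pos: [0.462, -0.0441, 0.1664]
tcp_rot: [-0.0, 0.776, 0.631, -0.001]
force: [0.4, 0.3, -1.8]
width: 0.0125
grasp_force: 61.3
```

```bash
python3 look.py w7; python3 held.py w7
```

```text
10.7 [ 0.462  -0.0441  0.1664] [-2.000e-04  7.759e-01  6.309e-01 -5.000e-04]
[[ 0.271  0.174  0.036]
 [ 0.728  0.079  0.036]
 [ 0.005 -0.285  0.036]
 [ 0.792 -0.448  0.036]]
rim c [0.4737 0.0099] r 0.035 slope deg [-0.06  2.02] z 0.1786 tcp [ 0.462  -0.0441  0.1664] c-tcp [0.0117 0.054 ]
```

View pics/w7.png

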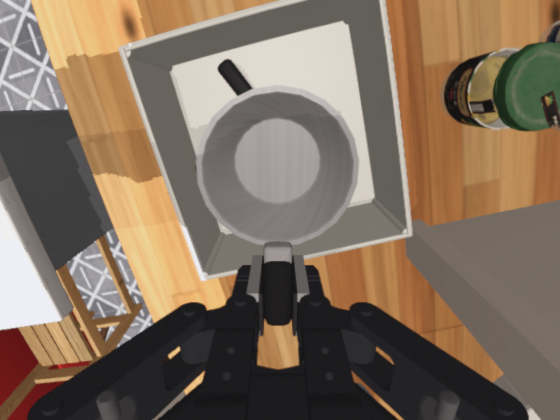

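Request:
arm_command(
  motion=[
    [0,0,0,0.001,0,-0.04,1],
    [0,0,0,0,0,-0.03,1],
    [0,0,0,0,0,-0.02,1],
    [0,0,0,0,0,-0.012,1],
    [0,0,0,0,0,-0.01,1],
  ],
)

```text
time: 11.17
tcp_pos: [0.4619, -0.0457, 0.0532]
tcp_rot: [-0.001, 0.777, 0.629, -0.001]
force: [0.7, 0.1, -1.6]
width: 0.0128
grasp_force: 61.3
```

Request:
arm_command(
  motion=[
    [0,0,0,0,0,-0.003,1],
    [0,0,0,0,0,-0.002,1],
    [0,0,0,0,0,0,1],
    [0,0,0,0,0,0,1],
  ],
)

```text
time: 11.5
tcp_pos: [0.4639, -0.0446, 0.0506]
tcp_rot: [0.0, 0.776, 0.63, 0.0]
force: [-0.2, 0.1, -1.3]
width: 0.0128
grasp_force: 61.3
```

Request:
arm_command(
  motion=[
    [0,0,0,0,0,-0.002,1],
    [0,0,0,0,0,-0.0015,1],
    [0,0,0,0,0,-0.0015,1],
    [0,0,0,0,0,0,1],
    [0,0,0,0,0,0,1],
  ],
)

```text
time: 11.92
tcp_pos: [0.4642, -0.0441, 0.0456]
tcp_rot: [0.001, 0.776, 0.631, 0.001]
force: [-0.1, -0.5, 3.9]
width: 0.013
grasp_force: 62.2
```

Request:
arm_command(
  motion=[
    [0,0,0,0,0,-0.0015,1],
    [0,0,0,0,0,0,1],
    [0,0,0,0,0,0,1],
  ],
)

```text
time: 12.17
tcp_pos: [0.4643, -0.0444, 0.045]
tcp_rot: [0.001, 0.776, 0.631, 0.001]
force: [-2.4, -1.2, 12.0]
width: 0.0128
grasp_force: 63.4
```

Request:
arm_command(
  motion=[
    [0,0,0,0,0,0,0.6],
    [0,0,0,0,0,0,0.4],
    [0,0,0,0,0,0,0.4],
    [0,0,0,0,0,0,0.4],
  ],
)

```text
time: 12.5
tcp_pos: [0.4632, -0.0442, 0.043]
tcp_rot: [-0.0, 0.776, 0.631, -0.0]
force: [-0.7, -0.3, -0.2]
width: 0.0256
grasp_force: 0.0
```

Request:
arm_command(
  motion=[
    [0,0,0,0,0,0.02,0.4],
    [0,0,0,0,0,0.03,0.4],
    [0,0,0,0,0,0.04,0.4],
    [0,0,0,-0.01,0,0.04,0.2],
    [0,0,0,-0.03,0,0.03,-1],
  ],
)

```text
time: 12.92
tcp_pos: [0.4263, -0.0443, 0.2052]
tcp_rot: [0.001, 0.776, 0.631, 0.001]
force: [1.2, -0.8, 0.6]
width: 0.0452
grasp_force: 0.0
```

Request:
arm_command(
  motion=[
    [0,0,-7,-0.04,0,0.01,-1],
    [0,0,-7,-0.02,-0.02,0,-1],
    [0,0,-7,0,-0.03,0,-1],
    [0,0,-7,0,-0.03,0,-1],
    [0,0,-7,0,-0.03,0,-1],
  ],
)

```text
time: 13.33
tcp_pos: [0.3634, -0.1552, 0.2131]
tcp_rot: [0.0, 0.931, 0.366, 0.001]
force: [0.5, 0.3, 0.1]
width: 0.0853
grasp_force: 0.0
```

Request:
arm_command(
  motion=[
    [0,0,-7,0,-0.03,0,-1],
    [0,0,-7,0,-0.03,0,-1],
    [0,0,-7,0,-0.03,0,-1],
    [0,0,-7,0,-0.03,0,-1],
    [0,0,-7,0.01,-0.03,0,-1],
  ],
)

```text
time: 13.75
tcp_pos: [0.3726, -0.3056, 0.2127]
tcp_rot: [-0.0, 0.998, 0.068, -0.0]
force: [0.7, -0.1, 0.6]
width: 0.0852
grasp_force: 0.0
```

Request:
arm_command(
  motion=[
    [0,0,-7,0.02,-0.02,-0.01,-1],
    [0,0,-7,0.02,-0.01,-0.03,-1],
    [0,0,-6,0.02,0,-0.03,-1],
    [0,0,0,0,0,0,-1],
    [0,0,0,0,0,0,-1],
  ],
)

```text
time: 14.17
tcp_pos: [0.4332, -0.3334, 0.1402]
tcp_rot: [-0.001, 0.995, -0.102, -0.002]
force: [0.1, -0.2, 0.8]
width: 0.0854
grasp_force: 0.0
```

```bash
python3 look.py w8; python3 auto.py w8
```

```text
14.1667 [ 0.4332 -0.3334  0.1402] [-0.0014  0.9948 -0.102  -0.0023]
[[ 0.639 -0.163  0.036]
 [ 0.553 -0.576  0.036]
 [ 0.222  0.079  0.036]
 [ 0.076 -0.635  0.036]]
blob px [286. 192.] 583 c [ 0.4481 -0.3441] [0.012  0.0333] dir 171.2
```

Request:
arm_command(
  motion=[
    [0,0,2.5,0.015,-0.0105,-0.03,-1],
    [0,0,0,0,0,-0.03,-1],
    [0,0,0,0,0,-0.03,-1],
    [0,0,0,0,0,-0.025,-1],
    [0,0,0,0,0,-0.005,-1],
  ],
)

```text
time: 14.63
tcp_pos: [0.4469, -0.3435, 0.0204]
tcp_rot: [-0.001, 0.997, -0.081, -0.002]
force: [-1.1, 0.5, -0.6]
width: 0.0855
grasp_force: 0.0
```

Request:
arm_command(
  motion=[
    [0,0,0,0,0,0,1],
    [0,0,0,0,0,0,1],
    [0,0,0,0,0,0,1],
    [0,0,0,0,0,0,1],
    [0,0,0,0,0,0,1],
  ],
)

```text
time: 15.05
tcp_pos: [0.4497, -0.3454, 0.0244]
tcp_rot: [0.001, 0.997, -0.081, 0.001]
force: [0.3, -0.0, 0.6]
width: 0.0257
grasp_force: 0.0
```

Request:
arm_command(
  motion=[
    [0,0,0,0,0,0,1],
    [0,0,0,0,0,0,1],
    [0,0,0,0,0,0,1],
  ],
)

```text
time: 15.3
tcp_pos: [0.4494, -0.3452, 0.0238]
tcp_rot: [0.001, 0.997, -0.081, 0.001]
force: [-1.7, 0.6, 6.2]
width: 0.0126
grasp_force: 60.4
```

Request:
arm_command(
  motion=[
    [0,0,0,0,0,0.03,1],
    [0,0,0,0,0,0.04,1],
    [0,0,0,-0.01,0,0.04,1],
    [0,0,0,-0.03,0.0,0.04,1],
    [0,0,6,-0.03,0.01,0.02,1],
  ],
)

```text
time: 15.72
tcp_pos: [0.3851, -0.3364, 0.1895]
tcp_rot: [0.002, 1.0, -0.028, 0.002]
force: [0.3, -0.2, -0.7]
width: 0.0128
grasp_force: 59.4
```

Request:
arm_command(
  motion=[
    [0,0,7,-0.01,0.02,0,1],
    [0,0,7,0,0.02,0,1],
    [0,0,7,0,0.02,0,1],
    [0,0,7,0,0.02,0,1],
    [0,0,7,0,0.02,0,1],
  ],
)

```text
time: 16.13
tcp_pos: [0.3734, -0.2338, 0.186]
tcp_rot: [-0.0, 0.961, 0.276, -0.0]
force: [0.4, -0.5, -1.5]
width: 0.0126
grasp_force: 59.4
```

Request:
arm_command(
  motion=[
    [0,0,7,0,0.02,0,1],
    [0,0,7,0,0.02,0,1],
    [0,0,7,0,0.02,0,1],
    [0,0,7,0,0.02,0,1],
    [0,0,7,0,0.02,0,1],
  ],
)

```text
time: 16.55
tcp_pos: [0.3735, -0.1338, 0.1859]
tcp_rot: [-0.0, 0.834, 0.552, -0.0]
force: [-0.2, 0.1, -1.1]
width: 0.0128
grasp_force: 59.4
```

Request:
arm_command(
  motion=[
    [0,0,7,0,0.02,0,1],
    [0,0,7,0,0.02,0,1],
    [0,0,7,0,0.02,0,1],
    [0,0,7,0,0.02,0,1],
    [0,0,7,0,0.02,0,1],
  ],
)

```text
time: 16.97
tcp_pos: [0.3735, -0.0338, 0.186]
tcp_rot: [-0.0, 0.629, 0.777, -0.0]
force: [0.9, -0.1, -1.0]
width: 0.0129
grasp_force: 59.4
```

Request:
arm_command(
  motion=[
    [0,0,7,0.02,0.02,0,1],
    [0,0,7,0.02,0.02,0,1],
    [0,0,7,0.02,0.01,0,1],
    [0,0,7,0.02,0.0,0,1],
    [0,0,5,0.02,0.0,0,1],
  ],
)

```text
time: 17.38
tcp_pos: [0.4746, 0.0162, 0.1859]
tcp_rot: [-0.0, 0.382, 0.924, -0.0]
force: [-1.0, 0.2, -1.0]
width: 0.0128
grasp_force: 59.4
```

Request:
arm_command(
  motion=[
    [0,0,0,0,0,0,1],
    [0,0,0,0,0,0,1],
    [0,0,0,0,0,0,1],
  ],
)

```text
time: 17.63
tcp_pos: [0.4732, 0.0152, 0.1857]
tcp_rot: [-0.001, 0.386, 0.923, -0.0]
force: [0.1, -0.4, -1.4]
width: 0.0129
grasp_force: 59.6
```

Request:
arm_command(
  motion=[
    [0,0,2.5,0.02,-0.02,0,1],
    [0,0,2.5,0.02,-0.02,0,1],
    [0,0,0,0.005,0,0,1],
    [0,0,0,0,0,0,1],
    [0,0,0,0,0,0,1],
  ],
)

```text
time: 18.05
tcp_pos: [0.5179, -0.0247, 0.1859]
tcp_rot: [-0.001, 0.345, 0.938, -0.0]
force: [0.1, 0.4, -0.6]
width: 0.0128
grasp_force: 59.6
```

```bash
python3 look.py w9; python3 held.py w9
```

```text
18.05 [ 0.5179 -0.0247  0.1859] [-5.000e-04  3.453e-01  9.385e-01 -0.000e+00]
[[ 0.218 -0.097  0.036]
 [ 0.542  0.285  0.036]
 [ 0.513 -0.581  0.036]
 [ 1.07   0.073  0.036]]
rim c [0.4767 0.0086] r 0.035 slope deg [-1.05  0.74] z 0.1951 tcp [ 0.5179 -0.0247  0.1859] c-tcp [-0.0412  0.0334]
```

View pics/w9.png

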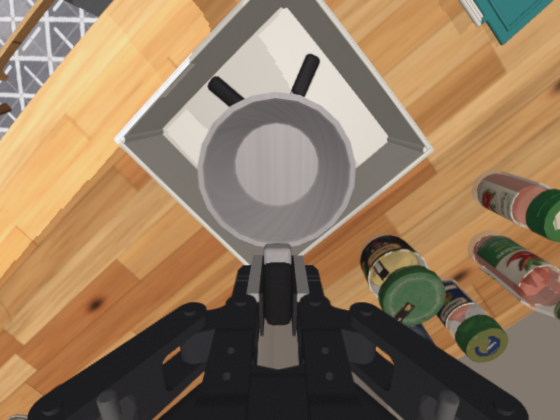

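The pan is held over the nest, with other handles visible at (228,92) and (306,75). The mustard jar's lid is at (412,290), so I'll check clearance to it.

Run:
```python
from h import *
import pickle
st,p,d=pickle.load(open('w9.pkl','rb')); P=cloud('wrist',d,st)
W=onplane('wrist',[(412,290),(380,295),(362,250),(425,325)],.1,st); print(W.round(3), P[290,412])
a=np.radians(139.6); x=np.array([np.cos(a),np.sin(a)]); y=np.array([x[1],-x[0]])
for w in W: r=w[:2]-st['tcp_pos'][:2]; print('tool x,y',(r@x).round(3),(r@y).round(3))
```

```text
[[ 0.649  0.02   0.1  ]
 [ 0.634 -0.005  0.1  ]
 [ 0.587  0.009  0.1  ]
 [ 0.69   0.009  0.1  ]] [0.65049717 0.02006432 0.09769497]
tool x,y -0.07 0.119
tool x,y -0.075 0.09
tool x,y -0.031 0.07
tool x,y -0.109 0.138
```

Request:
arm_command(
  motion=[
    [0,0,0,-0.001,0.0015,-0.04,1],
    [0,0,0,0,0,-0.03,1],
    [0,0,0,0,0,-0.025,1],
    [0,0,0,0,0,-0.015,1],
    [0,0,0,0,0,-0.01,1],
  ],
)

```text
time: 18.52
tcp_pos: [0.5157, -0.0225, 0.0642]
tcp_rot: [-0.001, 0.344, 0.939, -0.0]
force: [-0.4, -0.4, -1.6]
width: 0.0128
grasp_force: 59.4
```

Request:
arm_command(
  motion=[
    [0,0,0,0,0,-0.002,1],
    [0,0,0,0,0,0,1],
    [0,0,0,0,0,0,1],
  ],
)

```text
time: 18.77
tcp_pos: [0.5184, -0.023, 0.0653]
tcp_rot: [0.001, 0.344, 0.939, 0.0]
force: [0.2, 0.3, -0.7]
width: 0.0123
grasp_force: 59.5
```

Request:
arm_command(
  motion=[
    [0,0,0,-0.001,0,-0.002,1],
    [0,0,0,0,0,-0.0015,1],
    [0,0,0,0,0,-0.001,1],
    [0,0,0,0,0,-0.001,1],
    [0,0,0,0,0,0,1],
  ],
)

```text
time: 19.18
tcp_pos: [0.5178, -0.0231, 0.0598]
tcp_rot: [0.001, 0.345, 0.939, 0.001]
force: [-1.1, 1.4, 6.3]
width: 0.0123
grasp_force: 60.8
```

Request:
arm_command(
  motion=[
    [0,0,0,0,0,-0.001,1],
    [0,0,0,0,0,0,1],
    [0,0,0,0,0,0,1],
  ],
)

```text
time: 19.43
tcp_pos: [0.5181, -0.0232, 0.0593]
tcp_rot: [0.001, 0.345, 0.939, 0.001]
force: [-0.1, 0.2, 8.0]
width: 0.0123
grasp_force: 61.1
```

Request:
arm_command(
  motion=[
    [0,0,0,0,0,0,0.6],
    [0,0,0,0,0,0,0.4],
    [0,0,0,0,0,0,0.4],
    [0,0,0,0,0,0,0.4],
  ],
)

```text
time: 19.77
tcp_pos: [0.5167, -0.0233, 0.0573]
tcp_rot: [-0.0, 0.345, 0.939, -0.0]
force: [-0.7, 0.5, 0.1]
width: 0.0255
grasp_force: 0.0
```

Request:
arm_command(
  motion=[
    [0,0,0,0,0,0.02,0.4],
    [0,0,0,0,0,0.03,0.4],
    [0,0,0,0,0,0.04,0.4],
    [0,0,0,0,0,0.04,0.4],
    [0,0,0,-0.03,0,0.04,0.4],
  ],
)

```text
time: 20.18
tcp_pos: [0.4944, -0.0233, 0.2226]
tcp_rot: [0.001, 0.344, 0.939, 0.0]
force: [0.0, -0.4, 0.7]
width: 0.0257
grasp_force: 0.0
```

Request:
arm_command(
  motion=[
    [0,0,-7,-0.03,0,0.04,-1],
    [0,0,-7,-0.03,0,0.03,-1],
    [0,0,-7,-0.03,0,0.03,-1],
    [0,0,-7,0,0,0,-1],
    [0,0,0,0,0,0,-1],
  ],
)

```text
time: 20.6
tcp_pos: [0.4077, -0.0233, 0.3155]
tcp_rot: [0.002, 0.563, 0.827, 0.001]
force: [0.5, -0.4, -0.1]
width: 0.084
grasp_force: 0.0
```

```bash
python3 look.py w10
```

```text
20.6 [ 0.4077 -0.0233  0.3155] [0.0022 0.5627 0.8266 0.0013]
[[-0.007  0.054  0.036]
 [ 0.667  0.322  0.036]
 [ 0.039 -0.761  0.036]
 [ 1.204 -0.312  0.036]]
```

View pics/w10.png

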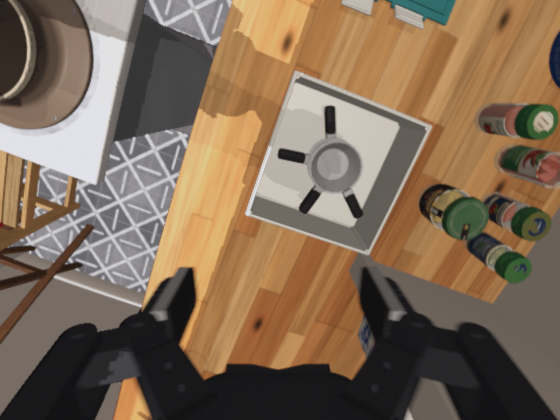

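Four handles are fanned at (330,119), (291,155), (311,200) and (352,205) round one concentric nest at (334,165). The box corners are at (297,74), (430,127), (370,254) and (247,213).

Run:
```python
from h import *
import pickle
st,p,d=pickle.load(open('w10.pkl','rb')); P=cloud('wrist',d,st)
print('inner z',np.nanmedian(P[158:166,330:340,2]),'rim max',np.nanpercentile(P[140:190,308:362,2],[90,97,99]),'table',P[250,200,2],'boxrim max',np.nanpercentile(P[70:258,245:432,2],99.5))
for g in [(330,119),(291,155),(311,200),(352,205)]: print(P[g[1],g[0]].round(4))
c=onplane('wrist',[(297,74),(430,127),(370,254),(247,213)],.09,st)[:,:2]; print(c.round(4),c.mean(0).round(4))
for i in range(4): e=c[(i+1)%4]-c[i]; print(np.hypot(*e).round(4),(np.degrees(np.arctan2(e[1],e[0]))%90).round(2))
```

```text
inner z 0.0451114300309266 rim max [0.069083   0.07045038 0.07106089] table -0.0022380304684047614 boxrim max 0.08874448827525559
[0.4483 0.0649 0.0445]
[0.4175 0.0032 0.0544]
[ 0.4642 -0.0411  0.0681]
[ 0.5155 -0.0252  0.0776]
[[ 0.3856  0.0946]
 [ 0.556   0.1008]
 [ 0.5652 -0.0768]
 [ 0.3895 -0.082 ]] [0.4741 0.0091]
0.1706 2.09
0.1778 2.96
0.1758 1.71
0.1767 1.26
```

Request:
arm_command(
  motion=[
    [0,0,-7,0.01,0.035,0,-1],
    [0,0,-7,0.01,0.035,0,-1],
    [0,0,-7,0.01,0.035,0,-1],
    [0,0,0,0.01,0.035,0,-1],
    [0,0,0,0.01,0.035,0,-1],
  ],
)

```text
time: 21.07
tcp_pos: [0.4559, 0.1429, 0.3111]
tcp_rot: [-0.001, 0.689, 0.725, -0.001]
force: [1.8, -0.2, -0.1]
width: 0.0855
grasp_force: 0.0
```

Request:
arm_command(
  motion=[
    [0,0,0,0.01,0.03,0,-1],
    [0,0,0,0,0,0,-1],
    [0,0,0,0,0,0,-1],
  ],
)

```text
time: 21.32
tcp_pos: [0.4658, 0.1727, 0.3103]
tcp_rot: [-0.001, 0.688, 0.726, -0.002]
force: [-0.4, -0.2, 1.2]
width: 0.0854
grasp_force: 0.0
```

```bash
python3 look.py w11
```

```text
21.3167 [0.4658 0.1727 0.3103] [-0.001   0.6878  0.7259 -0.0022]
[[ 0.097  0.377  0.036]
 [ 0.811  0.415  0.036]
 [-0.119 -0.411  0.036]
 [ 1.11  -0.337  0.036]]
```

View pics/w11.png

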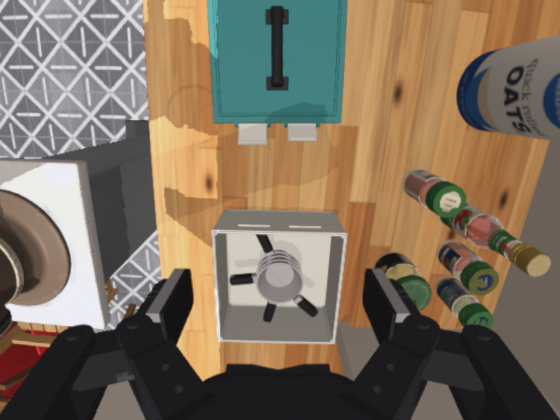

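The lid's handle bar runs from (277,10) to (277,86), and its near edge from (215,122) to (341,122). The whole box is also in view, with rim corners at (213,231), (346,231), (219,341) and (336,343).

Run:
```python
from h import *
import pickle
st,p,d=pickle.load(open('w11.pkl','rb')); P=cloud('wrist',d,st)
m=(p.max(2)<50); m[:, :255]=0; m[:,300:]=0; m[105:]=0; ys,xs=np.nonzero(m)
W=onplane('wrist',np.c_[xs,ys],.045,st)[:,:2].astype(np.float32); r=cv2.minAreaRect(W); print('bar',np.round(r[0],4),np.round(r[1],4),r[2], 'z',np.nanmedian(P[30:70,275:279,2]), 'rows',ys.min(),ys.max())
_,V=np.linalg.eigh(np.cov(W.T)); print('dir',np.degrees(np.arctan2(V[1,1],V[0,1])))
# bar axis from thin middle: row midpoints
mid=[(xs[ys==v].mean(),v) for v in range(22,72,4)]; w=onplane('wrist',mid,.045,st); f=np.polyfit(w[:,1],w[:,0],1); print('bar axis yaw',90-np.degrees(np.arctan(f[0])),'x at',w[:,1].mean(),w[:,0].mean())
h=cv2.cvtColor(p,cv2.COLOR_RGB2HSV); t=((h[...,0]>80)&(h[...,0]<105)&(h[...,1]>100)); t[:, :190]=0; t[:,360:]=0;t[140:]=0
ys,xs=np.nonzero(t); W=onplane('wrist',np.c_[xs,ys],.011,st)[:,:2]; print('lid x',np.percentile(W[:,0],[.2,99.8]),'y',np.percentile(W[:,1],[.2,99.8]), 'med z',np.nanmedian(P[100:118,220:335,2]))
c=onplane('wrist',[(213,231),(346,231),(336,343),(219,341)],.09,st)[:,:2]; print('box',c.round(4),c.mean(0).round(4))
for i in range(4): e=c[(i+1)%4]-c[i]; print(np.hypot(*e).round(4),((np.degrees(np.arctan2(e[1],e[0]))+45)%90-45).round(2))
lc=onplane('wrist',[(215,122),(341,122)],.011,st); e=lc[1]-lc[0]; print('lid near edge',lc.round(4),np.hypot(e[0],e[1]),np.degrees(np.arctan2(e[1],e[0])))
```

```text
bar [0.4559 0.324 ] [0.0238 0.0904] 3.0732505321502686 z 0.0430683415592297 rows 7 87
dir 92.9114411049648
bar axis yaw 92.5604317651249 x at 0.3261035577803725 0.45525042367610696
lid x [0.36515383 0.54603787] y [0.23237551 0.39041757] med z 0.009214295651548327
box [[ 0.3849  0.0972]
 [ 0.5576  0.1069]
 [ 0.5673 -0.0772]
 [ 0.3901 -0.0837]] [0.475  0.0108]
0.173 3.22
0.1843 2.99
0.1772 2.11
0.1809 1.65
lid near edge [[0.3729 0.23   0.011 ]
 [0.5506 0.2397 0.011 ]] 0.17796655895722463 3.12356769431493
```

Request:
arm_command(
  motion=[
    [0,0,0,-0.0025,0.0385,-0.03,-1],
    [0,0,0,-0.0025,0.0385,-0.03,-1],
    [0,0,0,-0.0025,0.0385,-0.03,-1],
    [0,0,0,-0.0025,0.0385,-0.03,-1],
    [0,0,0,0,0,0,-1],
  ],
)

```text
time: 21.78
tcp_pos: [0.4548, 0.3043, 0.2045]
tcp_rot: [-0.002, 0.688, 0.725, -0.004]
force: [-0.2, -0.7, -0.8]
width: 0.0854
grasp_force: 0.0
```

Request:
arm_command(
  motion=[
    [0,0,0,0,0,0,-1],
    [0,0,0,0,0,0,-1],
  ],
)

```text
time: 21.95
tcp_pos: [0.457, 0.3014, 0.2109]
tcp_rot: [0.0, 0.69, 0.724, -0.0]
force: [-0.4, -0.3, 0.7]
width: 0.0855
grasp_force: 0.0
```

```bash
python3 look.py w12
python3 - <<'E'
from h import *
import pickle
st,p,d=pickle.load(open('w12.pkl','rb')); P=cloud('wrist',d,st)
m=(p.max(2)<50)&(P[...,2]>.025)&(P[...,2]<.06); ys,xs=np.nonzero(m); print(len(xs),xs.min(),xs.max(),ys.min(),ys.max())
W=onplane('wrist',np.c_[xs,ys],.045,st)[:,:2].astype(np.float32); r=cv2.minAreaRect(W); print('bar',np.round(r[0],4),np.round(r[1],4))
h=cv2.cvtColor(p,cv2.COLOR_RGB2HSV); t=((h[...,0]>80)&(h[...,0]<105)&(h[...,1]>100)&(P[...,2]<.02)).astype(np.uint8)
k,l,s,c=cv2.connectedComponentsWithStats(t); i=1+s[1:,4].argmax(); ys,xs=np.nonzero(l==i); print('teal px',xs.min(),xs.max(),ys.min(),ys.max()); r=cv2.minAreaRect(onplane('wrist',np.c_[xs,ys],.011,st)[:,:2].astype(np.float32)); print('lid',r)
E
```

```text
21.95 [0.457  0.3014 0.2109] [ 1.000e-04  6.899e-01  7.239e-01 -4.000e-04]
[[ 0.178  0.478  0.036]
 [ 0.722  0.505  0.036]
 [ 0.013 -0.117  0.036]
 [ 0.947 -0.072  0.036]]
1311 0 284 118 395
bar [0.2668 0.1543] [0.5789 0.0754]
teal px 193 361 65 237
lid ((0.4553043842315674, 0.32834935188293457), (0.17761103808879852, 0.19475971162319183), 3.078800916671753)
```

Request:
arm_command(
  motion=[
    [0,0,0,-0.001,0.0255,-0.035,-1],
    [0,0,0,0,0,-0.035,-1],
    [0,0,0,0,0,-0.035,-1],
    [0,0,0,0,0,-0.03,-1],
    [0,0,0,0,0,-0.02,-1],
  ],
)

```text
time: 22.42
tcp_pos: [0.456, 0.3252, 0.0557]
tcp_rot: [0.0, 0.691, 0.723, -0.0]
force: [0.2, -0.7, 0.2]
width: 0.0855
grasp_force: 0.0
```

Request:
arm_command(
  motion=[
    [0,0,0,0,0,0,-1],
    [0,0,0,0,0,0,-1],
  ],
)

```text
time: 22.58
tcp_pos: [0.4564, 0.3259, 0.0579]
tcp_rot: [0.0, 0.691, 0.723, -0.0]
force: [0.3, -0.3, 0.4]
width: 0.0851
grasp_force: 0.0
```

Request:
arm_command(
  motion=[
    [0,0,0,-0.001,0.001,-0.015,-1],
    [0,0,0,0,0,-0.015,-1],
    [0,0,0,0,0,-0.007,-1],
    [0,0,0,0,0,0,-1],
    [0,0,0,0,0,0,1],
  ],
)

```text
time: 23.0
tcp_pos: [0.4558, 0.3283, 0.0218]
tcp_rot: [0.0, 0.69, 0.724, 0.001]
force: [0.8, 0.1, 0.1]
width: 0.0753
grasp_force: 0.0
```

Request:
arm_command(
  motion=[
    [0,0,0,0,0,0,1],
    [0,0,0,0,0,0,1],
    [0,0,0,0,0,0,1],
    [0,0,0,0,0,0,1],
    [0,0,0,0,0,0,1],
  ],
  newtons=80,
)

```text
time: 23.42
tcp_pos: [0.4551, 0.3282, 0.0207]
tcp_rot: [0.0, 0.69, 0.724, 0.0]
force: [-5.0, -3.8, 23.7]
width: 0.0126
grasp_force: 63.8
```

Request:
arm_command(
  motion=[
    [0,0,0,0,0,0,1],
    [0,0,0,0,0,0,1],
    [0,0,0,0,0,0,1],
  ],
)

```text
time: 23.67
tcp_pos: [0.4551, 0.3283, 0.0207]
tcp_rot: [0.0, 0.69, 0.724, 0.0]
force: [-0.9, 0.4, 5.3]
width: 0.0126
grasp_force: 78.9
```

Request:
arm_command(
  motion=[
    [0,0,0,0,0,0.03,1],
    [0,0,0,0,0,0.04,1],
    [0,0,0,0,0,0.04,1],
    [0,0,0,0,0,0.04,1],
    [0,0,0,0,0,0,1],
  ],
)

```text
time: 24.08
tcp_pos: [0.4575, 0.3299, 0.178]
tcp_rot: [0.001, 0.69, 0.724, 0.005]
force: [1.1, 1.2, -2.7]
width: 0.0125
grasp_force: 78.9
```

Request:
arm_command(
  motion=[
    [0,0,0,0.0,-0.03,0,1],
    [0,0,0,0.002,-0.03,0,1],
    [0,0,0,0.002,-0.03,0,1],
    [0,0,0,0.002,-0.03,0,1],
    [0,0,0,0.002,-0.03,0,1],
  ],
)

```text
time: 24.5
tcp_pos: [0.4623, 0.1767, 0.1691]
tcp_rot: [-0.0, 0.69, 0.724, -0.001]
force: [0.6, 0.0, -2.1]
width: 0.0127
grasp_force: 78.8
```

Request:
arm_command(
  motion=[
    [0,0,0,0,0,0,1],
    [0,0,0,0,0,0,1],
    [0,0,0,0,0,0,1],
  ],
)

```text
time: 24.75
tcp_pos: [0.4628, 0.178, 0.1696]
tcp_rot: [-0.0, 0.69, 0.724, -0.0]
force: [-0.4, 0.1, -3.3]
width: 0.0126
grasp_force: 78.8
```

```bash
python3 look.py w13
```

```text
24.75 [0.4628 0.178  0.1696] [-3.000e-04  6.902e-01  7.236e-01 -2.000e-04]
[[ 0.22   0.342  0.036]
 [ 0.693  0.365  0.036]
 [ 0.076 -0.174  0.036]
 [ 0.887 -0.135  0.036]]
```

View pics/w13.png

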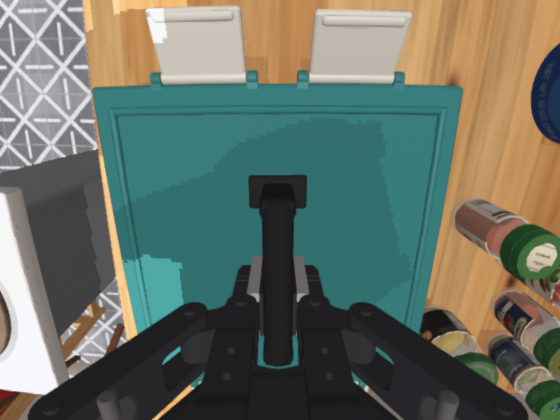

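The lid is held level, with its far corners at (94,88) and (461,88). It has two clips on the far edge, tilted up.

Run:
```python
from h import *
import pickle
st,p,d=pickle.load(open('w13.pkl','rb')); P=cloud('wrist',d,st); T=st['tcp_pos']
z=np.nanmedian(P[120:160,150:400,2]); print('plate z depth',z,'expect',T[2]-.0207+.011, 'near/far/left/right z',[np.nanmedian(P[a:b,c:e,2]).round(4) for a,b,c,e in[(95,110,150,400),(270,280,140,200),(150,250,125,135),(150,250,425,432)]])
c=onplane('wrist',[(94,88),(461,88)],T[2]-.0207+.011,st)[:,:2]; e=c[1]-c[0]; yaw=np.arctan2(e[1],e[0]); print(c.round(4),np.hypot(*e),np.degrees(yaw))
n=np.array([-np.sin(yaw),np.cos(yaw)]); print('lid c',(c.mean(0)-.094*n).round(4),'c-tcp',(c.mean(0)-.094*n-T[:2]).round(4))
```

```text
plate z depth 0.15780609112079858 expect 0.15988149945998245 near/far/left/right z [np.float64(0.1582), np.float64(0.1579), np.float64(0.1584), np.float64(0.1584)]
[[0.371  0.2658]
 [0.5461 0.2741]] 0.17532230405875854 2.7263902058368914
lid c [0.463  0.1761] c-tcp [ 0.0002 -0.0019]
```

Request:
arm_command(
  motion=[
    [0,0,-0.4,0.003,-0.04,0,1],
    [0,0,0,0.003,-0.04,0,1],
    [0,0,0,0.003,-0.04,0,1],
    [0,0,0,0.0027,-0.04,0,1],
    [0,0,0,0,-0.007,0,1],
  ],
)

```text
time: 25.22
tcp_pos: [0.4749, 0.0075, 0.1699]
tcp_rot: [0.001, 0.694, 0.72, -0.001]
force: [1.6, 1.0, -4.0]
width: 0.0124
grasp_force: 78.8
```

Request:
arm_command(
  motion=[
    [0,0,0,0,0,-0.02,1],
    [0,0,0,0,0,-0.02,1],
    [0,0,0,0,0,-0.01,1],
    [0,0,0,0,0,0,1],
    [0,0,0,0,0,0,1],
  ],
)

```text
time: 25.63
tcp_pos: [0.4743, 0.0119, 0.1199]
tcp_rot: [-0.001, 0.692, 0.722, -0.0]
force: [-0.4, -0.1, -2.0]
width: 0.0128
grasp_force: 78.7
```

Request:
arm_command(
  motion=[
    [0,0,0,0,0,-0.004,1],
    [0,0,0,0,0,-0.003,1],
    [0,0,0,0,0,-0.002,1],
    [0,0,0,0,0,0,1],
    [0,0,0,0,0,0,1],
  ],
)

```text
time: 26.05
tcp_pos: [0.4747, 0.0111, 0.1113]
tcp_rot: [0.0, 0.692, 0.721, 0.0]
force: [-1.2, 0.5, -2.8]
width: 0.0126
grasp_force: 78.8
```

Request:
arm_command(
  motion=[
    [0,0,0,0,0,-0.002,1],
    [0,0,0,0,0,-0.001,1],
    [0,0,0,0,0,0,1],
    [0,0,0,0,0,0,1],
  ],
)

```text
time: 26.38
tcp_pos: [0.4746, 0.011, 0.1081]
tcp_rot: [-0.0, 0.693, 0.721, -0.0]
force: [-0.4, -0.5, -2.9]
width: 0.0127
grasp_force: 78.8
```

Request:
arm_command(
  motion=[
    [0,0,0,0,0,-0.002,1],
    [0,0,0,0,0,-0.001,1],
    [0,0,0,0,0,-0.0007,1],
    [0,0,0,0,0,0,1],
    [0,0,0,0,0,0,1],
  ],
)

```text
time: 26.8
tcp_pos: [0.4746, 0.0111, 0.1047]
tcp_rot: [0.0, 0.692, 0.721, 0.0]
force: [-1.7, -0.3, 1.5]
width: 0.0127
grasp_force: 79.2
```

Request:
arm_command(
  motion=[
    [0,0,0,0,0,-0.0007,1],
    [0,0,0,0,0,0,0.5],
    [0,0,0,0,0,0,0.2],
    [0,0,0,0,0,0,0.2],
    [0,0,0,0,0,0,0.2],
  ],
)

```text
time: 27.22
tcp_pos: [0.4748, 0.0111, 0.1037]
tcp_rot: [0.0, 0.692, 0.721, 0.0]
force: [0.2, 0.8, 0.6]
width: 0.0344
grasp_force: 0.0
```

Request:
arm_command(
  motion=[
    [0,0,0,0,0,0.02,0.2],
    [0,0,0,0,0,0.03,0.2],
    [0,0,0,0,0,0.04,0.2],
    [0,0,0,0,0,0.04,0.2],
    [0,0,0,0,-0.02,0.04,0.2],
  ],
)

```text
time: 27.63
tcp_pos: [0.4744, -0.0061, 0.273]
tcp_rot: [-0.0, 0.692, 0.722, 0.001]
force: [0.5, -0.3, 0.4]
width: 0.0339
grasp_force: 0.0
```

Request:
arm_command(
  motion=[
    [0,0,0,-0.01,-0.03,0.03,1],
    [0,0,0,-0.01,-0.03,0,1],
    [0,0,0,0,0,0,1],
    [0,0,0,0,0,0,1],
  ],
)

```text
time: 27.97
tcp_pos: [0.4551, -0.0674, 0.3002]
tcp_rot: [0.0, 0.694, 0.72, 0.0]
force: [0.7, -0.7, -0.2]
width: 0.0002
grasp_force: 0.0
```

```bash
python3 look.py w14
```

```text
27.9667 [ 0.4551 -0.0674  0.3002] [5.000e-04 6.935e-01 7.204e-01 4.000e-04]
[[ 0.101  0.139  0.036]
 [ 0.799  0.167  0.036]
 [-0.117 -0.619  0.036]
 [ 1.081 -0.576  0.036]]
```

View pics/w14.png

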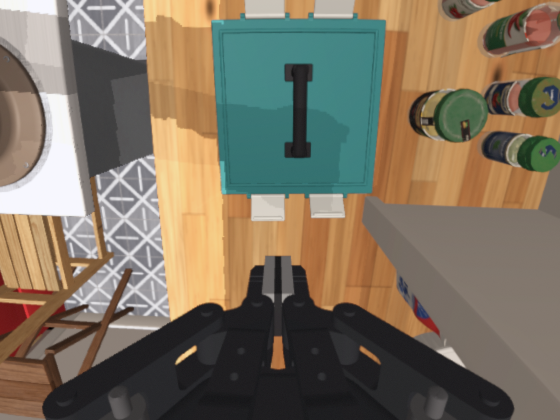

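The lid sits on the box, with corners at (213,22), (386,20), (373,191) and (221,192). The near clips are at (268,207) and (327,206), the far clips at (266,8) and (334,8), and the upright's corner is at (365,200). Next I'll check flatness, position and the upright's clearance.

Run:
```python
from h import *
import pickle
st,p,d=pickle.load(open('w14.pkl','rb')); P=cloud('wrist',d,st)
print('plate z',[np.nanmedian(P[v-4:v+5,u-4:u+5,2]).round(4) for u,v in [(235,40),(365,40),(355,175),(238,175)]],'exp .095')
c=onplane('wrist',[(213,22),(386,20),(373,191),(221,192)],.095,st)[:,:2]; print(c.round(4),c.mean(0).round(4))
for i in range(4): e=c[(i+1)%4]-c[i]; print(np.hypot(*e).round(4),((np.degrees(np.arctan2(e[1],e[0]))+45)%90-45).round(2))
for n,u,v in [('rn',268,212),('rf',327,210),('rn end',268,219),('rf end',327,216),('ln',266,6),('lf',334,6)]: print(n,P[v,u].round(4))
print('upright',[P[v,u].round(3) for u,v in [(372,204),(368,212),(380,225),(420,300),(440,215)]])
t=np.load('scene0.npz'); Q=cloud('scene',t['d']); q=Q[150:205,300:325].reshape(-1,3); f=q[(abs(q[:,0]-.588)<.015)]; print('upr face',len(f),np.nanpercentile(f,[2,50,98],axis=0).round(3))
```

```text
plate z [np.float64(0.0929), np.float64(0.0928), np.float64(0.093), np.float64(0.093)] exp .095
[[ 0.3831  0.0968]
 [ 0.5603  0.1066]
 [ 0.5699 -0.0755]
 [ 0.3888 -0.0837]] [0.4756 0.0111]
0.1775 3.15
0.1823 3.03
0.1813 2.61
0.1806 1.8
rn [ 0.4456 -0.1043  0.102 ]
rf [ 0.5145 -0.0971  0.1081]
rn end [ 0.446  -0.1105  0.1091]
rf end [ 0.5139 -0.1022  0.1147]
ln [0.437  0.1129 0.0962]
lf [0.5052 0.1155 0.0977]
upright [array([ 0.59 , -0.109,  0.039]), array([ 0.591, -0.126,  0.025]), array([ 0.59 , -0.124,  0.082]), array([ 0.59 , -0.148,  0.209]), array([ 0.688, -0.119,  0.046])]
upr face 549 [[ 0.589 -0.154  0.01 ]
 [ 0.593 -0.14   0.131]
 [ 0.601 -0.122  0.229]]
```

Request:
arm_command(
  motion=[
    [0,0,0,-0.009,-0.0416,0,1],
    [0,0,0,0,0,-0.04,1],
    [0,0,0,0,0,-0.04,1],
    [0,0,0,0,0,-0.04,1],
    [0,0,0,0,0,-0.03,1],
  ],
)

```text
time: 28.43
tcp_pos: [0.4449, -0.1058, 0.1458]
tcp_rot: [-0.002, 0.692, 0.722, -0.001]
force: [0.6, -0.4, 0.2]
width: -0.0
grasp_force: 0.0
```

Request:
arm_command(
  motion=[
    [0,0,0,0,0,-0.012,1],
    [0,0,0,0,0,-0.012,1],
    [0,0,0,0,0,-0.012,1],
    [0,0,0,0,0,-0.012,1],
    [0,0,0,0,0,0,1],
  ],
)

```text
time: 28.85
tcp_pos: [0.4448, -0.1055, 0.0988]
tcp_rot: [-0.002, 0.692, 0.722, -0.001]
force: [-1.3, 0.2, -0.6]
width: -0.0001
grasp_force: 0.0
```

Request:
arm_command(
  motion=[
    [0,0,0,0,-0.003,-0.01,1],
    [0,0,0,0,0,-0.01,1],
    [0,0,0,0,0,-0.01,1],
    [0,0,0,0,0,0,1],
    [0,0,0,0,0,0,1],
  ],
)

```text
time: 29.27
tcp_pos: [0.4456, -0.1098, 0.071]
tcp_rot: [-0.001, 0.693, 0.721, -0.0]
force: [0.2, -0.1, 0.4]
width: -0.0002
grasp_force: 0.0
```

Request:
arm_command(
  motion=[
    [0,0,0,0,0.002,0,1],
    [0,0,0,0,0.002,0,1],
    [0,0,0,0,0.002,0,1],
    [0,0,0,0,0,0,1],
    [0,0,0,0,0,0,1],
  ],
)

```text
time: 29.68
tcp_pos: [0.4465, -0.1038, 0.072]
tcp_rot: [0.0, 0.692, 0.722, 0.0]
force: [-0.1, -0.7, -0.3]
width: 0.0
grasp_force: 0.4
```

Request:
arm_command(
  motion=[
    [0,0,0,0,0.0015,0,1],
    [0,0,0,0,0.0015,0,1],
    [0,0,0,0,0,0,1],
    [0,0,0,0,0,0,1],
  ],
)

```text
time: 30.02
tcp_pos: [0.4462, -0.1008, 0.0717]
tcp_rot: [-0.0, 0.692, 0.721, 0.0]
force: [-0.1, -2.0, -0.0]
width: -0.0003
grasp_force: 0.4
```

Request:
arm_command(
  motion=[
    [0,0,0,0,0.001,0,1],
    [0,0,0,0,0.001,0,1],
    [0,0,0,0,0,0,1],
    [0,0,0,0,0,0,1],
  ],
)

```text
time: 30.35
tcp_pos: [0.4462, -0.0988, 0.0717]
tcp_rot: [-0.0, 0.692, 0.721, 0.0]
force: [-0.3, -1.1, -1.1]
width: 0.0001
grasp_force: 0.5
```

Request:
arm_command(
  motion=[
    [0,0,0,0,0.001,0,1],
    [0,0,0,0,0.001,0,1],
    [0,0,0,0,0,0,1],
    [0,0,0,0,0,0,1],
  ],
)

```text
time: 30.68
tcp_pos: [0.4461, -0.0974, 0.0717]
tcp_rot: [0.0, 0.693, 0.721, -0.001]
force: [-1.2, -4.3, -0.8]
width: -0.0001
grasp_force: 2.3
```

Request:
arm_command(
  motion=[
    [0,0,0,0,0.001,0,1],
    [0,0,0,0,0,0,1],
    [0,0,0,0,0,0,1],
  ],
)

```text
time: 30.93
tcp_pos: [0.4461, -0.0973, 0.0717]
tcp_rot: [0.001, 0.693, 0.721, -0.001]
force: [-1.7, -9.2, -1.4]
width: 0.0002
grasp_force: 4.3
```

Request:
arm_command(
  motion=[
    [0,0,0,0,0.001,0,1],
    [0,0,0,0,0,0,1],
    [0,0,0,0,0,0,1],
  ],
)

```text
time: 31.18
tcp_pos: [0.446, -0.0972, 0.0717]
tcp_rot: [0.002, 0.693, 0.721, -0.002]
force: [-1.7, -12.5, -1.1]
width: -0.0
grasp_force: 6.2
```

Request:
arm_command(
  motion=[
    [0,0,0,0,-0.008,0,1],
    [0,0,0,0,-0.006,0.01,1],
    [0,0,0,0,0,0.035,1],
    [0,0,0,0.0,0,0.03,1],
    [0,0,0,0.02,0.003,0,1],
  ],
)

```text
time: 31.6
tcp_pos: [0.4671, -0.1066, 0.1536]
tcp_rot: [0.003, 0.693, 0.721, 0.002]
force: [0.7, -0.2, 0.7]
width: -0.0006
grasp_force: 0.0
```

Request:
arm_command(
  motion=[
    [0,0,0,0.02,0.002,0,1],
    [0,0,0,0.017,0.002,0,1],
    [0,0,0,0,0,0,1],
    [0,0,0,0,0,-0.012,1],
    [0,0,0,0,0,-0.012,1],
  ],
)

```text
time: 32.02
tcp_pos: [0.5037, -0.1018, 0.1235]
tcp_rot: [0.0, 0.692, 0.722, 0.001]
force: [0.4, 0.0, 0.4]
width: 0.0
grasp_force: 0.0
```

Request:
arm_command(
  motion=[
    [0,0,0,0,0,-0.012,1],
    [0,0,0,0,0,-0.012,1],
    [0,0,0,0,0,-0.012,1],
    [0,0,0,0,0,-0.012,1],
    [0,0,0,0,0,0,1],
  ],
)

```text
time: 32.43
tcp_pos: [0.5017, -0.1018, 0.0734]
tcp_rot: [-0.001, 0.693, 0.721, -0.0]
force: [-1.0, 0.2, -0.3]
width: -0.0
grasp_force: 0.0
```

Request:
arm_command(
  motion=[
    [0,0,0,0,0.001,-0.002,1],
    [0,0,0,0,0.001,0,1],
    [0,0,0,0,0.001,0,1],
    [0,0,0,0,0.001,0,1],
    [0,0,0,0,0,0,1],
  ],
)

```text
time: 32.85
tcp_pos: [0.5034, -0.0979, 0.0732]
tcp_rot: [0.0, 0.692, 0.721, 0.0]
force: [-0.9, -1.9, 0.7]
width: 0.0002
grasp_force: 0.8
```

Request:
arm_command(
  motion=[
    [0,0,0,0,0.001,0,1],
    [0,0,0,0,0.001,0,1],
    [0,0,0,0,0.001,0,1],
    [0,0,0,0,0,0,1],
    [0,0,0,0,0,0,1],
  ],
)

```text
time: 33.27
tcp_pos: [0.5032, -0.0955, 0.0727]
tcp_rot: [0.0, 0.693, 0.721, -0.001]
force: [-0.5, -3.9, -1.7]
width: -0.0002
grasp_force: 2.5
```

Request:
arm_command(
  motion=[
    [0,0,0,0,0.001,0,1],
    [0,0,0,0,0,0,1],
    [0,0,0,0,0,0,1],
  ],
)

```text
time: 33.52
tcp_pos: [0.5032, -0.0955, 0.0727]
tcp_rot: [0.001, 0.693, 0.721, -0.001]
force: [-1.1, -9.5, -1.5]
width: -0.0004
grasp_force: 4.3
```

Request:
arm_command(
  motion=[
    [0,0,0,0,-0.008,0,1],
    [0,0,0,0,-0.004,0.01,1],
    [0,0,0,-0.003,0,0.035,1],
    [0,0,0,0.0,0,0.04,1],
    [0,0,0,0,0.02,0.04,1],
  ],
)

```text
time: 33.93
tcp_pos: [0.4999, -0.0887, 0.1972]
tcp_rot: [-0.0, 0.694, 0.72, 0.0]
force: [1.9, -0.4, -0.3]
width: 0.0002
grasp_force: 0.0
```

Request:
arm_command(
  motion=[
    [0,0,0,0,0.04,0,1],
    [0,0,0,0,0.04,0,1],
    [0,0,0,0,0.04,0,1],
    [0,0,0,0,0.04,0,1],
    [0,0,0,0,0.04,0,1],
  ],
)

```text
time: 34.35
tcp_pos: [0.5001, 0.1147, 0.1963]
tcp_rot: [-0.0, 0.693, 0.721, 0.001]
force: [0.9, -1.0, 0.0]
width: 0.0001
grasp_force: 0.0
```

Request:
arm_command(
  motion=[
    [0,0,0,0,0.018,0,1],
    [0,0,0,0,0,0,1],
    [0,0,0,0,0,0,1],
  ],
)

```text
time: 34.6
tcp_pos: [0.5002, 0.1318, 0.1956]
tcp_rot: [-0.0, 0.692, 0.722, 0.0]
force: [0.3, 0.1, 0.1]
width: 0.0
grasp_force: 0.0
```

Run:
```python
from h import *
# top view check of lid pose (1 call)
p,d=camera('top'); P=cloud('top',d); h=cv2.cvtColor(p,cv2.COLOR_RGB2HSV); t=((h[...,0]>80)&(h[...,0]<105)&(h[...,1]>100)&(P[...,2]>.06)&(P[...,2]<.13)&(abs(P[...,0]-.475)<.13)&(abs(P[...,1])<.15))
ys,xs=np.nonzero(t); W=onplane('top',np.c_[xs,ys],.095)[:,:2].astype(np.float32); print(len(xs),cv2.minAreaRect(W)); print(status.observe()['tcp_pos'])
```

```text
2113 ((0.47267454862594604, 0.012439817190170288), (0.1780976504087448, 0.18535302579402924), 1.4426004886627197)
[0.50024772 0.13078538 0.19557735]
```

Now lf: come down on it, then sweep inward (−y).

Request:
arm_command(
  motion=[
    [0,0,0,0,0.001,-0.03,1],
    [0,0,0,0,0,-0.03,1],
    [0,0,0,0,0,-0.015,1],
    [0,0,0,0,0,-0.012,1],
    [0,0,0,0,0,-0.012,1],
  ],
)

```text
time: 35.07
tcp_pos: [0.5002, 0.1303, 0.0956]
tcp_rot: [-0.0, 0.693, 0.721, 0.0]
force: [-0.9, 1.3, 1.7]
width: -0.0003
grasp_force: 0.7
```

Request:
arm_command(
  motion=[
    [0,0,0,0,0,-0.012,1],
    [0,0,0,0,0,-0.012,1],
    [0,0,0,0,0,0,1],
    [0,0,0,0,0,0,1],
  ],
)

```text
time: 35.4
tcp_pos: [0.5, 0.1304, 0.072]
tcp_rot: [-0.0, 0.693, 0.721, -0.0]
force: [-0.3, -0.9, -0.8]
width: -0.0001
grasp_force: 0.0
```

Request:
arm_command(
  motion=[
    [0,0,0,0,-0.002,0,1],
    [0,0,0,0,-0.002,0,1],
    [0,0,0,0,-0.001,0,1],
    [0,0,0,0,0,0,1],
  ],
)

```text
time: 35.73
tcp_pos: [0.5007, 0.1264, 0.0727]
tcp_rot: [0.0, 0.693, 0.721, 0.0]
force: [0.2, 0.4, -1.2]
width: -0.0001
grasp_force: 0.2
```

Request:
arm_command(
  motion=[
    [0,0,0,0,-0.001,0,1],
    [0,0,0,0,-0.001,0,1],
    [0,0,0,0,0,0,1],
    [0,0,0,0,0,0,1],
  ],
)

```text
time: 36.07
tcp_pos: [0.5004, 0.1247, 0.0721]
tcp_rot: [0.0, 0.692, 0.721, 0.0]
force: [0.4, 1.0, 1.7]
width: 0.0
grasp_force: 0.5
```

Request:
arm_command(
  motion=[
    [0,0,0,0,-0.001,0,1],
    [0,0,0,0,-0.001,0,1],
    [0,0,0,0,0,0,1],
    [0,0,0,0,0,0,1],
  ],
)

```text
time: 36.4
tcp_pos: [0.5001, 0.1226, 0.0719]
tcp_rot: [-0.0, 0.693, 0.721, -0.0]
force: [0.8, 1.2, 0.9]
width: 0.0002
grasp_force: 0.5
```

Request:
arm_command(
  motion=[
    [0,0,0,0,-0.001,0,1],
    [0,0,0,0,-0.001,0,1],
    [0,0,0,0,0,0,1],
    [0,0,0,0,0,0,1],
  ],
)

```text
time: 36.73
tcp_pos: [0.5002, 0.1205, 0.0719]
tcp_rot: [0.0, 0.693, 0.721, -0.0]
force: [0.5, -0.1, -0.2]
width: 0.0
grasp_force: 0.3
```

Request:
arm_command(
  motion=[
    [0,0,0,0,-0.001,0,1],
    [0,0,0,0,-0.001,0,1],
    [0,0,0,0,0,0,1],
    [0,0,0,0,0,0,1],
  ],
)

```text
time: 37.07
tcp_pos: [0.5002, 0.1186, 0.0719]
tcp_rot: [-0.0, 0.693, 0.721, -0.0]
force: [-0.3, 1.8, 0.3]
width: -0.0003
grasp_force: 0.6
```

Request:
arm_command(
  motion=[
    [0,0,0,0,-0.001,0,1],
    [0,0,0,0,-0.001,0,1],
    [0,0,0,0,0,0,1],
    [0,0,0,0,0,0,1],
  ],
)

```text
time: 37.4
tcp_pos: [0.5001, 0.1167, 0.0719]
tcp_rot: [-0.0, 0.692, 0.721, -0.0]
force: [-1.0, 2.1, -2.3]
width: 0.0002
grasp_force: 1.1
```

Request:
arm_command(
  motion=[
    [0,0,0,0,-0.001,0,1],
    [0,0,0,0,0,0,1],
    [0,0,0,0,0,0,1],
  ],
)

```text
time: 37.65
tcp_pos: [0.5001, 0.1165, 0.0719]
tcp_rot: [-0.001, 0.692, 0.722, 0.001]
force: [0.1, 5.7, -2.9]
width: 0.0005
grasp_force: 2.8
```

Request:
arm_command(
  motion=[
    [0,0,0,0,-0.001,0,1],
    [0,0,0,0,0,0,1],
    [0,0,0,0,0.01,0,1],
    [0,0,0,0,0.01,0.015,1],
    [0,0,0,0,0,0.04,1],
  ],
)

```text
time: 38.07
tcp_pos: [0.4972, 0.1346, 0.1227]
tcp_rot: [-0.002, 0.692, 0.722, -0.004]
force: [0.5, 0.7, -0.3]
width: -0.0002
grasp_force: 0.0
```

Request:
arm_command(
  motion=[
    [0,0,0,0,0,0.02,1],
    [0,0,0,-0.03,-0.002,0,1],
    [0,0,0,-0.032,-0.004,0,1],
    [0,0,0,0,0,0,1],
    [0,0,0,0,0,-0.012,1],
  ],
)

```text
time: 38.48
tcp_pos: [0.4383, 0.1287, 0.1373]
tcp_rot: [0.002, 0.692, 0.722, 0.001]
force: [0.3, 0.1, 0.1]
width: -0.0003
grasp_force: 0.0
```

Request:
arm_command(
  motion=[
    [0,0,0,0,0,-0.013,1],
    [0,0,0,0,0,-0.013,1],
    [0,0,0,0,0,-0.013,1],
    [0,0,0,0,0,-0.013,1],
    [0,0,0,0,0,-0.011,1],
  ],
)

```text
time: 38.9
tcp_pos: [0.4386, 0.1285, 0.0716]
tcp_rot: [0.001, 0.693, 0.721, -0.0]
force: [-0.5, 0.7, 0.9]
width: -0.0002
grasp_force: 0.6
```

Request:
arm_command(
  motion=[
    [0,0,0,0,-0.001,0,1],
    [0,0,0,0,-0.001,0,1],
    [0,0,0,0,0,0,1],
    [0,0,0,0,0,0,1],
  ],
)

```text
time: 39.23
tcp_pos: [0.4388, 0.1266, 0.0728]
tcp_rot: [0.001, 0.693, 0.721, 0.0]
force: [-0.2, 1.0, 0.8]
width: 0.0002
grasp_force: 0.0
```

Request:
arm_command(
  motion=[
    [0,0,0,0,-0.002,0,1],
    [0,0,0,0,-0.002,0,1],
    [0,0,0,0,-0.002,0,1],
    [0,0,0,0,0,0,1],
  ],
)

```text
time: 39.57
tcp_pos: [0.4385, 0.1204, 0.0723]
tcp_rot: [0.0, 0.693, 0.721, 0.0]
force: [-0.1, 0.7, -0.8]
width: -0.0001
grasp_force: 0.5
```

Request:
arm_command(
  motion=[
    [0,0,0,0,-0.001,0,1],
    [0,0,0,0,-0.001,0,1],
    [0,0,0,0,-0.001,0,1],
    [0,0,0,0,0,0,1],
  ],
)

```text
time: 39.9
tcp_pos: [0.4382, 0.1175, 0.0719]
tcp_rot: [-0.0, 0.693, 0.721, -0.0]
force: [0.6, 0.9, -0.0]
width: 0.0
grasp_force: 0.5
```

Request:
arm_command(
  motion=[
    [0,0,0,0,-0.001,0,1],
    [0,0,0,0,-0.001,0,1],
    [0,0,0,0,-0.001,0,1],
    [0,0,0,0,0,0,1],
  ],
)

```text
time: 40.23
tcp_pos: [0.4382, 0.1147, 0.0719]
tcp_rot: [-0.0, 0.693, 0.721, 0.0]
force: [0.2, 2.2, -2.0]
width: -0.0001
grasp_force: 1.2
```

Request:
arm_command(
  motion=[
    [0,0,0,0,-0.001,0,1],
    [0,0,0,0,0,0,1],
    [0,0,0,0,0,0,1],
  ],
)

```text
time: 40.48
tcp_pos: [0.4381, 0.1146, 0.0719]
tcp_rot: [-0.001, 0.692, 0.722, 0.001]
force: [-0.3, 6.3, -2.0]
width: 0.0
grasp_force: 3.1
```

Request:
arm_command(
  motion=[
    [0,0,0,0,0.01,0,1],
    [0,0,0,0,0.01,0.02,1],
    [0,0,0,0,0,0.04,1],
    [0,0,0,0,0,0.04,1],
    [0,0,0,0.006,-0.02,0.03,0],
  ],
)

```text
time: 40.9
tcp_pos: [0.444, 0.1154, 0.2049]
tcp_rot: [0.0, 0.691, 0.723, 0.001]
force: [0.5, 0.2, 1.3]
width: 0.0107
grasp_force: 0.0
```

Request:
arm_command(
  motion=[
    [0,0,0,0.01,-0.03,0,-0.2],
    [0,0,0,0.01,-0.03,0,-0.2],
    [0,0,0,0.01,-0.03,0,-0.2],
    [0,0,0,0,-0.017,0,-0.2],
    [0,0,0,0,0,0,-0.2],
  ],
)

```text
time: 41.32
tcp_pos: [0.4745, 0.004, 0.202]
tcp_rot: [0.001, 0.694, 0.72, -0.001]
force: [-0.4, 0.0, -0.6]
width: 0.0512
grasp_force: 0.0
```

Request:
arm_command(
  motion=[
    [0,0,0,0,0,0,-0.2],
    [0,0,0,0,0,0,-0.2],
  ],
)

```text
time: 41.48
tcp_pos: [0.4741, 0.0071, 0.202]
tcp_rot: [-0.0, 0.692, 0.721, -0.0]
force: [-0.1, 0.5, -0.8]
width: 0.0512
grasp_force: 0.0
```

```bash
python3 look.py w15
python3 - <<'E'
from h import *
import pickle
st,p,d=pickle.load(open('w15.pkl','rb')); P=cloud('wrist',d,st)
h=cv2.cvtColor(p,cv2.COLOR_RGB2HSV); t=((h[...,0]>80)&(h[...,0]<105)&(h[...,1]>100)&(P[...,2]>.07)); print('lid z',np.nanpercentile(P[...,2][t],[5,50,95]))
ys,xs=np.nonzero(t); W=onplane('wrist',np.c_[xs,ys],.095,st)[:,:2].astype(np.float32); print(cv2.minAreaRect(W)); print('far edge y at x',[(x,W[abs(W[:,0]-x)<.004][:,1].max().round(4)) for x in (.40,.475,.55)])
E
```

```text
41.4833 [0.4741 0.0071 0.202 ] [-0.000e+00  6.925e-01  7.214e-01 -2.000e-04]
[[ 0.204  0.183  0.036]
 [ 0.733  0.205  0.036]
 [ 0.04  -0.393  0.036]
 [ 0.947 -0.356  0.036]]
lid z [0.0919149  0.09305665 0.09474774]
((0.474570631980896, 0.006297990679740906), (0.1777506172657013, 0.1939547061920166), 1.8273156881332397)
far edge y at x [(0.4, np.float32(0.0952)), (0.475, np.float32(0.0979)), (0.55, np.float32(0.1001))]
```

View pics/w15.png

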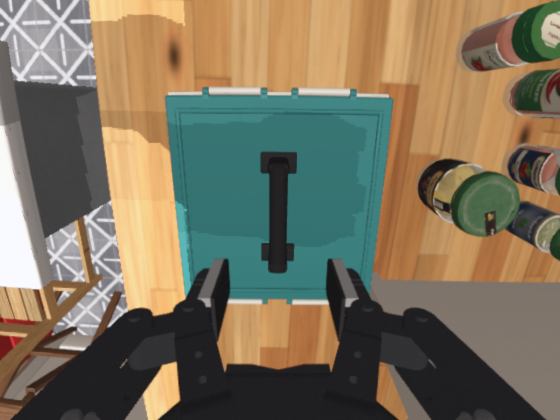

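The far clips at (233,91) and (324,93) and the near ones at (262,300) and (318,300) show only as thin edges, so all four are down. The lid lies flat but has slid about 4 mm toward −y within its play. I'll take the handle and centre it.

Request:
arm_command(
  motion=[
    [0,0,0,0.0005,0,-0.035,-0.2],
    [0,0,0,0,0,-0.03,-0.2],
    [0,0,0,0,0,-0.02,-0.2],
    [0,0,0,0,0,-0.01,-0.2],
    [0,0,0,0,0,0,-0.2],
  ],
)

```text
time: 41.95
tcp_pos: [0.4731, 0.0075, 0.1049]
tcp_rot: [-0.001, 0.692, 0.722, -0.001]
force: [-0.1, -0.4, 0.5]
width: 0.0513
grasp_force: 0.0
```

Request:
arm_command(
  motion=[
    [0,0,0,0,0,0,1],
    [0,0,0,0,0,0,1],
    [0,0,0,0,0,0,1],
    [0,0,0,0,0,0,1],
    [0,0,0,0,0,0,1],
  ],
  newtons=25,
)

```text
time: 42.37
tcp_pos: [0.4758, 0.0069, 0.1087]
tcp_rot: [0.001, 0.693, 0.721, 0.001]
force: [-1.8, 2.5, 5.9]
width: 0.0132
grasp_force: 26.1
```

Request:
arm_command(
  motion=[
    [0,0,0,0,0,0,1],
    [0,0,0,0,0,0,1],
  ],
)

```text
time: 42.53
tcp_pos: [0.4758, 0.0069, 0.1087]
tcp_rot: [0.001, 0.693, 0.721, 0.001]
force: [-0.2, 1.7, 6.1]
width: 0.0134
grasp_force: 26.1
```

Request:
arm_command(
  motion=[
    [0,0,0,0,0.001,0,1],
    [0,0,0,0,0.001,0,1],
    [0,0,0,0,0.001,0,1],
    [0,0,0,0,0.001,0,1],
    [0,0,0,0,0,0,1],
  ],
)

```text
time: 42.95
tcp_pos: [0.476, 0.0098, 0.1087]
tcp_rot: [0.002, 0.693, 0.721, 0.0]
force: [-0.6, -4.1, 5.3]
width: 0.0132
grasp_force: 26.0
```

Request:
arm_command(
  motion=[
    [0,0,0,0,0,0,1],
    [0,0,0,0,0,0,0.5],
    [0,0,0,0,0,0,0.1],
    [0,0,0,0,0,0,0],
    [0,0,0,0,0,0,0],
  ],
)

```text
time: 43.37
tcp_pos: [0.4747, 0.0107, 0.1069]
tcp_rot: [-0.0, 0.692, 0.721, -0.0]
force: [0.6, 0.4, -0.5]
width: 0.0423
grasp_force: 0.0
```

Request:
arm_command(
  motion=[
    [0,0,0,0,0,0.02,0],
    [0,0,0,0,0,0.03,0],
    [0,0,0,0,0,0.04,0],
    [0,0,0,-0.02,0,0.02,0],
    [0,0,0,0,0,0,0],
  ],
)

```text
time: 43.78
tcp_pos: [0.4548, 0.0108, 0.222]
tcp_rot: [0.002, 0.692, 0.721, 0.002]
force: [1.5, 0.8, 0.4]
width: 0.0426
grasp_force: 0.0
```

Request:
arm_command(
  motion=[
    [0,0,0,0.02,0,-0.005,0],
    [0,0,0,0,0,0,0],
    [0,0,0,0,0,0,0],
  ],
)

```text
time: 44.03
tcp_pos: [0.4747, 0.0107, 0.2108]
tcp_rot: [-0.001, 0.692, 0.721, -0.001]
force: [0.4, -0.2, 0.0]
width: 0.0429
grasp_force: 0.0
```

```bash
python3 look.py w16
python3 - <<'E'
from h import *
import pickle
st,p,d=pickle.load(open('w16.pkl','rb')); P=cloud('wrist',d,st)
h=cv2.cvtColor(p,cv2.COLOR_RGB2HSV); t=((h[...,0]>80)&(h[...,0]<105)&(h[...,1]>100)&(P[...,2]>.07)); print('lid z',np.nanpercentile(P[...,2][t],[5,50,95]))
print('z corners',[np.nanmedian(P[v-4:v+5,u-4:u+5,2]).round(4) for u,v in [(200,120),(360,120),(360,230),(205,230)]])
ys,xs=np.nonzero(t); W=onplane('wrist',np.c_[xs,ys],.095,st)[:,:2].astype(np.float32); print(cv2.minAreaRect(W)); print('far edge y at x',[(x,W[abs(W[:,0]-x)<.004][:,1].max().round(4)) for x in (.40,.475,.55)])
s,_=camera('scene'); c=s[150:240,190:300]; save('fin',c,5)
E
```

```text
44.0333 [0.4747 0.0107 0.2108] [-6.000e-04  6.925e-01  7.214e-01 -6.000e-04]
[[ 0.197  0.189  0.036]
 [ 0.74   0.212  0.036]
 [ 0.027 -0.404  0.036]
 [ 0.96  -0.364  0.036]]
lid z [0.09189845 0.09305123 0.09473054]
z corners [np.float64(0.093), np.float64(0.0931), np.float64(0.0929), np.float64(0.0929)]
((0.4760756194591522, 0.00894465297460556), (0.1775958389043808, 0.19474202394485474), 2.2065069675445557)
far edge y at x [(0.4, np.float32(0.0976)), (0.475, np.float32(0.1003)), (0.55, np.float32(0.1032))]
```

View pics/fin.png

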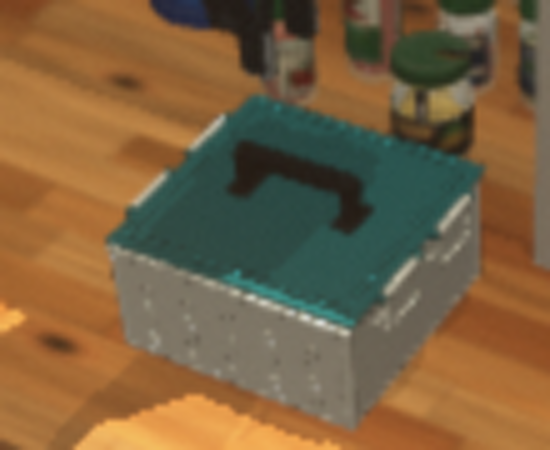

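The crop shows the lid flat and centred on the box, with the clips folded down against the walls on both sides. The groceries have not moved and the gripper is clear, so I'm handing in.

```bash
python3 -c "
from rig import env; print(env.close_job())"
```

```text
the job is handed in; nothing more can be done
None
```

I handed the job in at about 44 s of the 210 s: all three steel pans are nested in the box with their handles fanned, the lid sits flat and centred, and all four clips were pushed down to their stops. The judge's result was not shown.

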